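Unclip the dust cover of a leaning bearing magazine and top it up to the full line

TASK

Take the dust cover off the leaning bearing magazine: squeeze its orange spring tab in towards the upright rib to unhook it, swing that side up, draw the tongue out from under the staple and lay the cover on the bench well clear of the magazine, without wrenching or dropping it. Then fill the magazine exactly to its red full line with bearings from the three that lie singly on the bench to its right, each fully home on the stack, and leave any that is not needed lying on the bench. Do not disturb the tools lying around.

Things in the scene. Friction and masses are not known exactly. Their poses are not given: they have to be found in the camera images.
- magazine: leaning bearing magazine, fixed: dark steel plate 145 x 110 mm (from 65 mm in front of the origin to 80 mm behind it) with two gusset cheeks carrying a grey tube. Origin on the bench; x points from the tab's side to the staple's side, y to the left, z up. Nothing stands beside the upper two thirds of the tube
- mouth (a point): middle of the tube's mouth, 118 mm above the bench, 20 mm in front of the magazine's origin. z points out along the tube's axis, which leans 30 degrees from vertical towards the tab's side; x up the slope, away from the tab; y level. Two bearings are already stacked in the tube, their top 38 mm below the mouth. A red full line runs round the wall 10 mm below the mouth: two more bearings fill it
- tube: the tube; origin and axes as mouth. Inner radius 33 mm (flared to 35 mm in the last 8 mm at the mouth), outer 37.3 mm, 66 mm deep. At +y and -y the wall is cut away over its full depth (gaps 39 mm wide in x), so that fingers closing along y can carry a bearing right down
- latch_bar (a point): middle of the bar of the latch pocket in front of the tube, 6 x 44 x 8 mm; the barb of the cover's tab hooks under it. Pocket: x -34 to -61 mm from the mouth, nothing above the mouth's plane. Axes as mouth
- staple_bar (a point): middle of the bar of the staple behind the tube, 8 x 38 x 5 mm, its underside 6.5 mm above the mouth's plane; it holds down the cover's tongue, which reaches 5 mm under it. Axes as mouth
- seat_3 (a point): where the centre of the third bearing rests against the lower wall, 2 mm off the tube's axis and 31 mm below the mouth; axes as mouth
- seat_4 (a point): where the centre of the fourth bearing rests against the lower wall, 17 mm below the mouth: its top is then on the red line; axes as mouth
- cover_middle (a point): dust cover, loose, about 0.09 kg: grey plate 78 mm across, 4 mm thick, its underside on the mouth, with a 62 mm plug 8 mm into the tube. Point: the plate's centre; axes as mouth while seated: z out of its top, x to its tongue (22 mm wide, reaching x = 47 mm), -x to the orange tab. It comes off when, with the tab pressed, the tab side is swung up and the tongue then drawn out in -x
- rib_middle (a point): middle of the cover's fixed upright grip rib: 5 mm thick in x, 34 mm wide in y, from 4 to 34 mm above the plate's underside (this point 19 mm above it). Axes as cover_middle. Pinch between its +x face and the tab's -x face, 52 mm apart at first, 45 mm when the tab is at its stop; the fingers close along the cover's x
- tab_pad (a point): middle of the orange tab's finger pad, 30 mm wide, 3.5 mm thick, from 1 to 34 mm above the plate's underside (this point 17 mm above it); x points to the rib. The tab is a U-shaped spring on the cover, its bend 28 mm below the plate's underside
- tab (a joint): how far the spring tab is pressed in towards the rib, m: 0 sprung out, 0.007 at its stop; the free leg of the U moves in parallel. Somewhere from 0.003 to 0.006, as the cover sits (2 mm of play), its barb comes free of the bar; that takes 8 to 12 N at the pad, the stop 13 N. Unpressed, the cover cannot be pulled off
- bearing_a_middle (a point): loose ball bearing 62 mm across, 14 mm thick, 35 mm bore, 0.155 kg, lying flat on the bench; the three are alike. Point: its centre, half-way up (7 mm above its underside); z is its axis
- bearing_b_middle (a point): loose ball bearing 62 mm across, 14 mm thick, 35 mm bore, 0.155 kg, lying flat on the bench; the three are alike. Point: its centre, half-way up (7 mm above its underside); z is its axis
- bearing_c_middle (a point): loose ball bearing 62 mm across, 14 mm thick, 35 mm bore, 0.155 kg, lying flat on the bench; the three are alike. Point: its centre, half-way up (7 mm above its underside); z is its axis
- brush: bystander: wooden brush, 199 mm; origin under its middle
- marker: bystander: black marker pen, 125 mm; origin under its middle
- tally_counter: bystander: white hand counter, 91 mm; origin under its middle
- spanner: bystander: spanner, 176 mm; origin under its middle
- ring_gauge: bystander: plain steel ring, 66 mm across, 20 mm high; origin under its middle
- micrometer: bystander: blue micrometer, 135 mm; origin under its middle
Mind the look-alikes: they are no part of the job. Of the things shaped like the part that bears cover_middle, the grey one is meant.

How it is judged:
On the way, in this order (a step that is already met when the one before it is completed fails the run):
1. the spring tab is pressed in while the cover is still on the magazine (value of joint tab above 0.0045 m and distance between cover_middle and mouth below 0.025 m), for 0.05 s.
2. the cover is off the mouth (distance between cover_middle and mouth above 0.05 m), for 0.1 s.
3. the cover lies on the bench clear of the magazine, released and at rest (height (world z) of cover_middle below 0.06 m and horizontal distance between cover_middle and magazine above 0.13 m and contact force between cover and magazine below 0.05 N and linear speed of cover below 0.02 m/s and contact force between the fingers and cover below 0.05 N), for 0.2 s.
4. a bearing is fully home on the stack (((distance between bearing_a_middle and seat_3 below 0.005 m and angle between the z axis of bearing_a_middle and the z axis of mouth, either way round below 0.1 rad) or (distance between bearing_b_middle and seat_3 below 0.005 m and angle between the z axis of bearing_b_middle and the z axis of mouth, either way round below 0.1 rad) or (distance between bearing_c_middle and seat_3 below 0.005 m and angle between the z axis of bearing_c_middle and the z axis of mouth, either way round below 0.1 rad))), for 0.2 s.
At the end, for the whole second after the job is handed in: The cover rests on the bench at least 130 mm from the magazine, not touching it; two bearings lie flat in the tube on the two already there (centres within 5 mm of seat_3 and seat_4), the upper one level with the red line; the third lies on the bench; all still (height (world z) of cover_middle below 0.06 m and horizontal distance between cover_middle and magazine above 0.13 m and contact force between cover and magazine below 0.05 N and linear speed of each of cover, bearing_a, bearing_b, bearing_c below 0.02 m/s and ((distance between bearing_a_middle and seat_3 below 0.005 m and angle between the z axis of bearing_a_middle and the z axis of mouth, either way round below 0.1 rad) or (distance between bearing_b_middle and seat_3 below 0.005 m and angle between the z axis of bearing_b_middle and the z axis of mouth, either way round below 0.1 rad) or (distance between bearing_c_middle and seat_3 below 0.005 m and angle between the z axis of bearing_c_middle and the z axis of mouth, either way round below 0.1 rad)) and ((distance between bearing_a_middle and seat_4 below 0.005 m and angle between the z axis of bearing_a_middle and the z axis of mouth, either way round below 0.1 rad) or (distance between bearing_b_middle and seat_4 below 0.005 m and angle between the z axis of bearing_b_middle and the z axis of mouth, either way round below 0.1 rad) or (distance between bearing_c_middle and seat_4 below 0.005 m and angle between the z axis of bearing_c_middle and the z axis of mouth, either way round below 0.1 rad)) and (distance between bearing_a_middle and seat_3 below 0.005 m or distance between bearing_a_middle and seat_4 below 0.005 m or (height (world z) of bearing_a_middle below 0.02 m and horizontal distance between bearing_a_middle and magazine above 0.1 m)) and (distance between bearing_b_middle and seat_3 below 0.005 m or distance between bearing_b_middle and seat_4 below 0.005 m or (height (world z) of bearing_b_middle below 0.02 m and horizontal distance between bearing_b_middle and magazine above 0.1 m)) and (distance between bearing_c_middle and seat_3 below 0.005 m or distance between bearing_c_middle and seat_4 below 0.005 m or (height (world z) of bearing_c_middle below 0.02 m and horizontal distance between bearing_c_middle and magazine above 0.1 m))).
It fails at once if the cover is wrenched: more than 75 N between cover and magazine (contact force between cover and magazine above 75 N).
It fails at once if the cover is dropped or flung: faster than 1.5 m/s (linear speed of cover above 1.5 m/s).
It fails at once if one of the tools lying around is pushed more than 30 mm (distance of any of brush, marker, tally_counter from where it was at the start of the episode above 0.03 m).
It also fails if it takes over 72 s, if anything falls off the work surface, if the arm or the gripper's body presses on something with over 40 N, if the wrist force passes 120 N, or if a joint passes its speed limit or range.

ROBOT

A 6-joint arm with a two-finger parallel gripper is mounted at the origin on a cart in front of the work surface, level with it; the furniture and walls round the work are solid. World frame = base frame: x ahead of the robot, y to its left, z up, the work surface at z = 0. Lengths are in m, angles in rad, forces in N, time in s.
With the tool pointing down it reaches from about 0.225 to 0.875 m from the base axis. Payload 3.4 kg.
Tool frame: the origin (TCP) lies between the finger pads; the fingertips stand 11 mm ahead of it and the grasp point (between the pads) lies 8 mm behind it; z points along the fingers, y is the direction in which the jaws open and shut (so a half turn about z gives the same grasp; the last joint's range is limited). The gripper opens to 85 mm and grips with 20 to 120 N. Pads are 22 mm wide; open, the fingers measure 114 mm over their backs; the gripper's body (76 mm by 85 mm) begins 54 mm behind the grasp point. The pads swing forward as they close: fully open they stand 13 mm farther back than shut.
Start: joints at [1.156, 0.276, 1.505, -0, 1.361, -0.121], TCP at [0.167, 0.55, 0.242] pointing down, gripper open.
Joint ranges: [-2.89, 2.89], [-0.75, 2.08], [0.22, 2.7], [-1.18, 4.32], [0.11, 2.71], [-2.7, 2.7]. Speed limits (rad/s): [2.57, 2.57, 3.14, 3.14, 3.14, 3.14].

INTERFACE

Orientations are given as a unit quaternion [x, y, z, w].
In Python, from bench import env gives the robot as it stands.
- The arm moves only by the tool drive_tool, never from a script. Its argument "increments" is a list that holds one entry, the list of rows, each a list of 7 numbers: the turn, a rotation vector about the tool's x, y, z in rad, then the shift along the tool's x, y, z in mm, then the gripper's target within -1 to 1 (fully open at 1, half-way at 0, shut at -1). A call has 1 to 5 rows; each row is the pose to reach, as a shift and turn from the pose commanded when the call began, along the tool's axes at that moment; what a row does not reach only later rows make up. A row lasts 1/12 s, in which the tool goes at most 41.7 mm and 7.16 degrees, less where a joint would pass 70% of its speed; a pose out of reach is approached as far as the arm can. A call with a gripper value outside its range is refused whole. The fingers move at their own pace and stop on an object; "grip_force" is the grip in N (left out, the last holds). Time passes only in rows, so rows that repeat a pose let the fingers close. It gives the time, the measured TCP pose, the force and the opening at its end, in the units of the state.
- env.state(): the state, without advancing time (a new reading comes with each control period).
- env.camera(name): name is "side" or "top"; returns the picture (400x640x3 uint8, blue, green, red); there is no depth.
- env.camera_info(name): a dict with "fx", "fy", "cx", "cy" (pixels), "R" (3x3) and "t" (3): a world point X has camera coordinates R X + t. Camera axes: x right, y down, z forward; pixel columns grow to the right and rows downward; lengths in m; the calibration is good to about 2 mm. A picture is of the moment at which its call begins. camera_info takes no time and is no camera call.
- env.finish_job(): hands the job in, once; it reports no verdict.
The state is a dict: "clock": time; "joint_positions": joint angles; "qd": joint speeds; "joint_efforts": joint torques, N m; "tcp_pos": TCP position; "ee_rot": TCP orientation; "wrist_force": force on the tool from outside, world axes, zero at the start; "torque": the same for the moment, N m; "grip_width": opening from 0.0 (shut) to 1.0 (fully open).
Only numpy, scipy, OpenCV 4.12 (cv2) and the standard library are available. Lean on these libraries where they do the work, as an engineer would, in place of code of your own. Each camera call takes 0.05 s, during which the arm holds its last target.

## Working session

There is one attempt and no reset: what is moved stays moved. The work goes in short steps, Python scripts to look and compute and a tool call to move; the robot and the scene stay as the last step left them, time stands still between calls to the robot, and variables do not carry over. Pictures are saved under pics/ and viewed, and the job is handed in when it is done.

Besides the shell and the picture viewer there is one more tool, called after "Call:" by a JSON object that holds its "fn" and its "kwargs", one argument or row to a line. drive_tool: Moves the arm, as the interface text tells. Its arguments: {"type":"object","properties":{"increments":{"type":"array"},"grip_force":{"type":"number"}},"required":["increments"]}

```bash
mkdir -p pics; ls; python3 - <<'E'
from bench import env
import cv2
print(env.state())
for n in("side","top"):
    im=env.camera(n); cv2.imwrite(f"pics/{n}0.png",im); print(n,env.camera_info(n))
E
```

```text
pics
{'clock': 0.0, 'joint_positions': array([ 1.15600172e+00,  2.76619331e-01,  1.50617856e+00,  1.76908306e-05,
        1.36072519e+00, -1.21006133e-01]), 'qd': array([ 5.04712511e-04, -9.30395106e-05,  4.87917684e-04,  9.22978972e-04,
        3.61394882e-04,  5.31516562e-05]), 'joint_efforts': array([ 1.36256764e-03, -4.16783237e+01, -2.45799655e+01,  3.92973716e-04,
        1.13044074e-02, -7.59564358e-06]), 'tcp_pos': array([0.16629345, 0.54986763, 0.24140774]), 'ee_rot': array([ 1.46368294e-01,  9.89229696e-01, -9.28492506e-04, -2.63839373e-04]), 'wrist_force': array([ 0.54683977, -0.39706539,  0.19192154]), 'torque': array([-0.02299655,  0.05187306,  0.00191024]), 'grip_width': 1.004075618769019}
side {'fx': 510.5506941821296, 'fy': 510.5506941821296, 'cx': 324.30247898759376, 'cy': 202.3055746103226, 'R': array([[-0.9589254 , -0.28361029, -0.00522333],
       [-0.15080388,  0.52531202, -0.83743983],
       [ 0.24025043, -0.80225463, -0.54650457]]), 't': array([0.55902755, 0.18811933, 1.58283174])}
top {'fx': 377.20076590121454, 'fy': 377.20076590121454, 'cx': 324.26429600401616, 'cy': 203.63981877949703, 'R': array([[ 0.00600619, -0.99975733, -0.02119459],
       [-0.99618203, -0.00413605, -0.08720234],
       [ 0.08709352,  0.02163743, -0.99596513]]), 't': array([-0.00552194,  0.58389782,  1.21368329])}
```

View pics/side0.png

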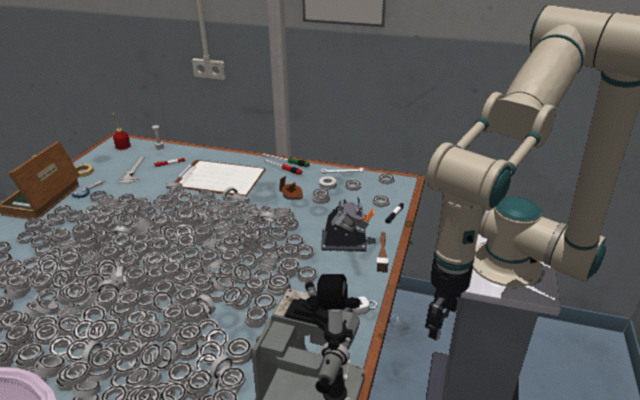

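View pics/top0.png

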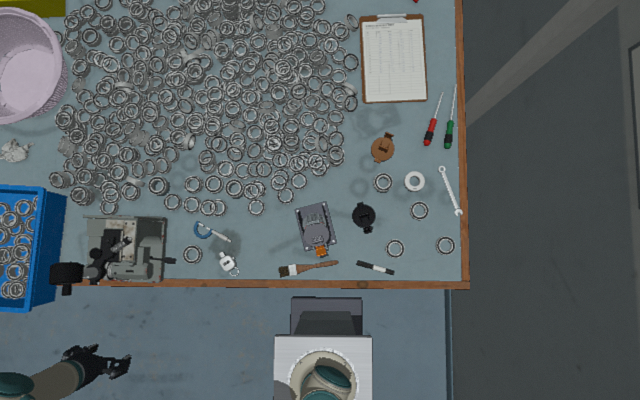

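```bash
python3 - <<'E'
import cv2
t=cv2.imread("pics/top0.png"); s=cv2.imread("pics/side0.png")
cv2.imwrite("pics/t1.png",cv2.resize(t[160:290,270:470],None,fx=4,fy=4,interpolation=cv2.INTER_CUBIC))
cv2.imwrite("pics/s1.png",cv2.resize(s[160:280,270:430],None,fx=5,fy=5,interpolation=cv2.INTER_CUBIC))
E
```

```text
(no output)
```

View pics/t1.png

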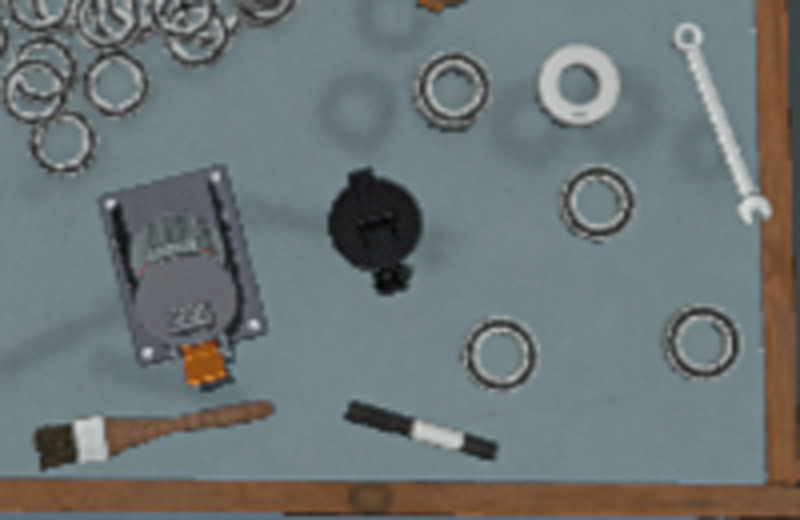

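View pics/s1.png

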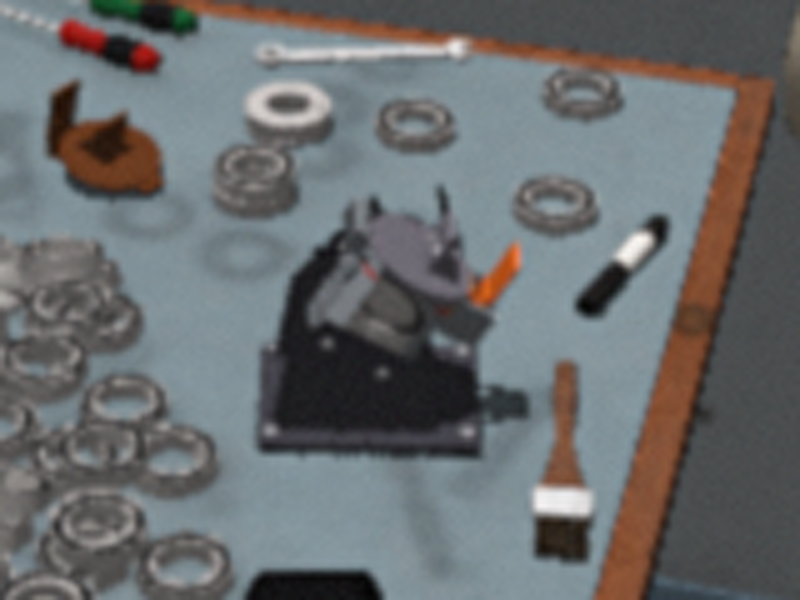

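```bash
cat > h.py <<'E'
import numpy as np, cv2
from scipy.spatial.transform import Rotation as Rn
from scipy.optimize import least_squares
import json
_ci={
"side":dict(f=510.5506941821296,cx=324.30247898759376,cy=202.3055746103226,R=np.array([[-0.9589254,-0.28361029,-0.00522333],[-0.15080388,0.52531202,-0.83743983],[0.24025043,-0.80225463,-0.54650457]]),t=np.array([0.55902755,0.18811933,1.58283174])),
"top":dict(f=377.20076590121454,cx=324.26429600401616,cy=203.63981877949703,R=np.array([[0.00600619,-0.99975733,-0.02119459],[-0.99618203,-0.00413605,-0.08720234],[0.08709352,0.02163743,-0.99596513]]),t=np.array([-0.00552194,0.58389782,1.21368329]))}
def proj(n,X):
    c=_ci[n]; p=np.atleast_2d(X)@c["R"].T+c["t"]; return np.c_[c["cx"]+c["f"]*p[:,0]/p[:,2],c["cy"]+c["f"]*p[:,1]/p[:,2]]
def unproj(n,uv,z):
    c=_ci[n]; d=c["R"].T@np.array([(uv[0]-c["cx"])/c["f"],(uv[1]-c["cy"])/c["f"],1]); o=-c["R"].T@c["t"]; return o+d*(z-o[2])/d[2]
def crop(im,x0,y0,x1,y1,f,fn):
    cv2.imwrite(fn,cv2.resize(im[y0:y1,x0:x1],None,fx=f,fy=f,interpolation=cv2.INTER_CUBIC))
E
python3 - <<'E'
from h import *
t=cv2.imread("pics/top0.png"); s=cv2.imread("pics/side0.png")
crop(t,285,195,345,265,8,"pics/t2.png"); crop(s,315,190,385,255,9,"pics/s2.png")
for p in [(419.5,210.7),(395,248.5),(445.7,245.7)]: print(unproj("top",p,.014))
for p in [(305,250.5),(336,243),(326,202),(295,210)]: print(unproj("top",p,.008))
E
```

```text
[ 0.5628879  -0.31607585  0.014     ]
[ 0.43869677 -0.23443919  0.014     ]
[ 0.448868   -0.39926726  0.014     ]
[0.42998916 0.06046317 0.008     ]
[ 0.45525339 -0.04168578  0.008     ]
[ 0.59095389 -0.00792823  0.008     ]
[0.56376591 0.09522971 0.008     ]
```

View pics/t2.png

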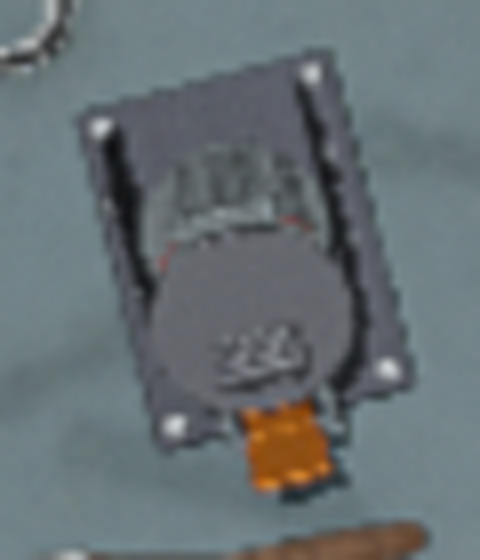

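View pics/s2.png

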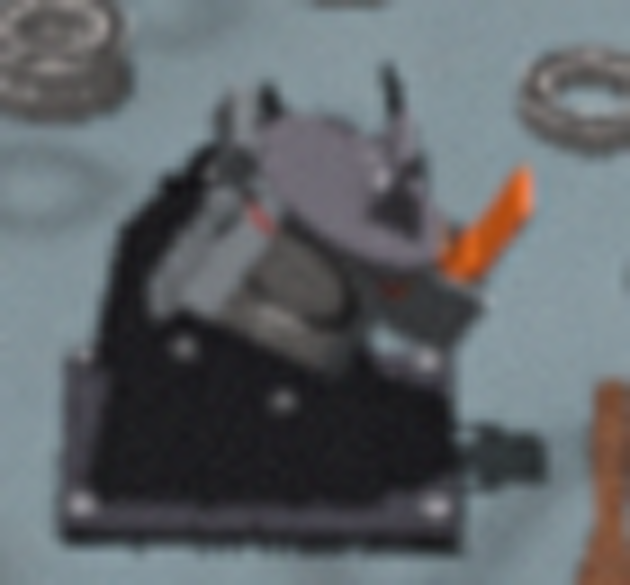

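```bash
python3 - <<'E'
from h import *
L=np.array([[80,55],[80,-55],[-65,-55],[-65,55]])/1000
tu=np.array([(295,210),(326.25,201),(336.7,243.3),(305,251.2)])
su=np.array([(321.7,250.9),(366.3,251.1)]); sl=L[[0,3]]
def w(p,l,z): 
    c,s=np.cos(p[2]),np.sin(p[2]); return np.c_[p[0]+c*l[:,0]-s*l[:,1],p[1]+s*l[:,0]+c*l[:,1],np.full(len(l),z)]
for use in("both","top","side"):
    def r(p):
        a=(proj("top",w(p,L,.009))-tu).ravel(); b=(proj("side",w(p,sl,0))-su).ravel()
        return {"both":np.r_[a,b],"top":a,"side":b}[use]
    q=least_squares(r,[.5,.03,.2]); print(use,q.x,q.fun.round(1))
    if use=="both": p=q.x
np.save("mag.npy",p)
E
cat >> h.py <<'E'
def magT(p,dz=0):
    M=np.eye(4); M[:3,:3]=Rn.from_euler("z",p[2]).as_matrix(); M[:3,3]=[p[0],p[1],dz]; return M
def mouthT(p):
    T=np.eye(4); c,s=np.cos(np.pi/6),.5
    T[:3,:3]=np.array([[c,0,-s],[0,1,0],[s,0,c]]); T[:3,3]=[-.02,0,.118]
    return magT(p)@T
def pts(T,l): l=np.atleast_2d(l); return l@T[:3,:3].T+T[:3,3]
E
cat > ov.py <<'E'
from h import *
import sys
p=np.load("mag.npy"); T=mouthT(p); M=magT(p)
a=np.linspace(0,2*np.pi,80)
def lines():
    o=[]
    for z in (0,.009): o.append((pts(M,[[.08,.055,z],[.08,-.055,z],[-.065,-.055,z],[-.065,.055,z],[.08,.055,z]]),(0,255,0)))
    for z in (0,.004): o.append((pts(T,np.c_[.039*np.cos(a),.039*np.sin(a),0*a+z]),(0,0,255)))
    o.append((pts(T,np.c_[.0373*np.cos(a),.0373*np.sin(a),0*a-.066]),(255,0,0)))
    return o
def box(x,y,z):
    import itertools
    c=list(itertools.product(x,y,z)); return [(c[i],c[j]) for i in range(8) for j in range(i) if sum(u!=v for u,v in zip(c[i],c[j]))==1]
if __name__=="__main__":
  rx=float(sys.argv[1]) if len(sys.argv)>1 else 0.0
  t=cv2.imread("pics/top0.png"); s=cv2.imread("pics/side0.png")
  for n,im,c,f in(("top",t,(285,195,345,265),8),("side",s,(315,190,385,255),9)):
    b=cv2.resize(im[c[1]:c[3],c[0]:c[2]],None,fx=f,fy=f,interpolation=cv2.INTER_CUBIC)
    for P,col in lines():
        q=((proj(n,P)-[c[0],c[1]]+.5)*f-.5).round().astype(int); cv2.polylines(b,[q],False,col,1)
    for (u,v),col in [(e,(0,255,255)) for e in box((rx-.0025,rx+.0025),(-.017,.017),(.004,.034))]+[(e,(255,255,0)) for e in box((rx+.0025-.052,rx+.0025-.0485),(-.015,.015),(.001,.034))]:
        q=((proj(n,pts(T,[u,v]))-[c[0],c[1]]+.5)*f-.5).round().astype(int); cv2.polylines(b,[q],False,col,1)
    cv2.imwrite(f"pics/ov_{n}_{len(sys.argv)}.png",b)
E
python3 ov.py
```

```text
both [0.50202018 0.02398598 0.26138966] [-0.8 -0.4 -0.1  0.2  0.6  0.3  0.   0.8 -0.7 -0.6 -0.1 -0.2]
top [0.5027575  0.02380893 0.25534801] [-0.6 -0.8  0.1  0.   0.6  0.2 -0.1  0.5]
side [0.50103938 0.02559141 0.27466146] [-0.3 -0.   0.3 -0. ]
```

View pics/ov_top_1.png

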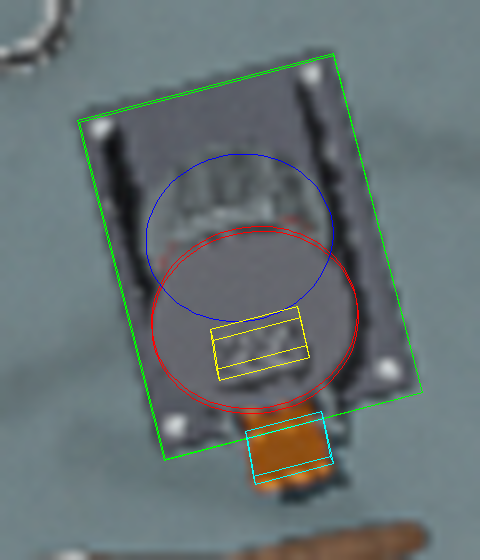

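View pics/ov_side_1.png

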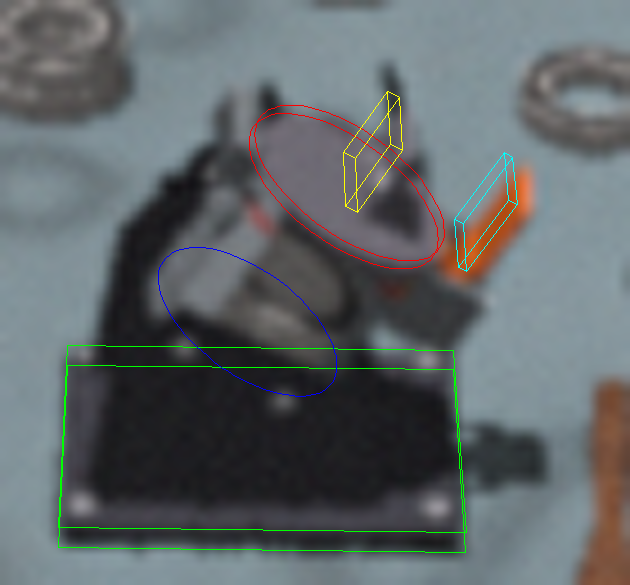

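```bash
python3 ov.py -0.005; python3 - <<'E'
from h import *
s=cv2.imread("pics/side0.png"); crop(s,335,190,380,235,14,"pics/s3.png")
a=cv2.imread("pics/ov_top_2.png");b=cv2.imread("pics/ov_side_2.png")
h=585; a=cv2.copyMakeBorder(a,0,h-a.shape[0],0,0,0); j=np.hstack([a,b]); cv2.imwrite("pics/j1.png",j[:, :][0:500,130:930])
E
```

```text
(no output)
```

View pics/j1.png

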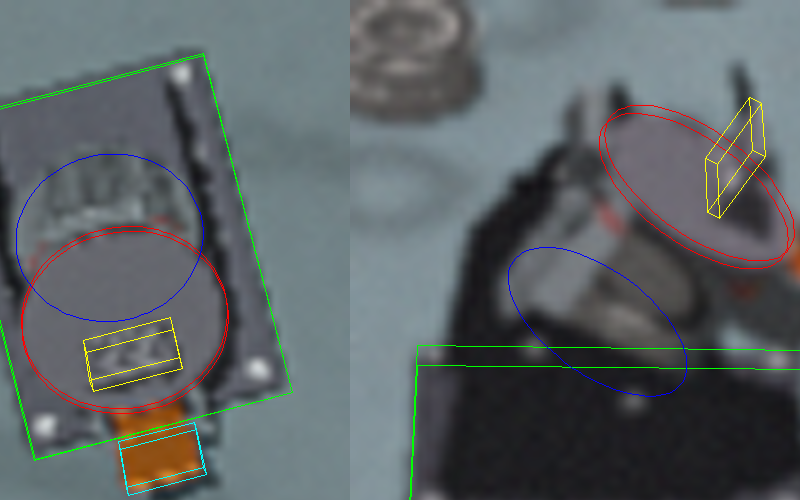

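View pics/s3.png

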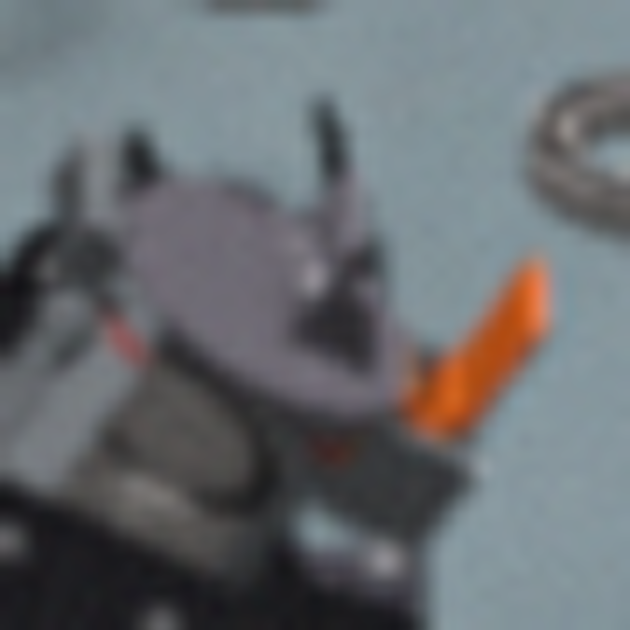

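```bash
python3 - <<'E'
from h import *
t=cv2.imread("pics/top0.png"); s=cv2.imread("pics/side0.png")
a=[cv2.resize(i,(400,300),interpolation=cv2.INTER_CUBIC) for i in (t[130:169,360:412],t[194:239,340:400],s[172:205,274:318],s[190:226,335:383])]
a=[cv2.convertScaleAbs(i,alpha=1.8,beta=20) for i in a]
cv2.imwrite("pics/c4.png",np.vstack([np.hstack(a[:2]),np.hstack(a[2:])]))
E
```

```text
(no output)
```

View pics/c4.png

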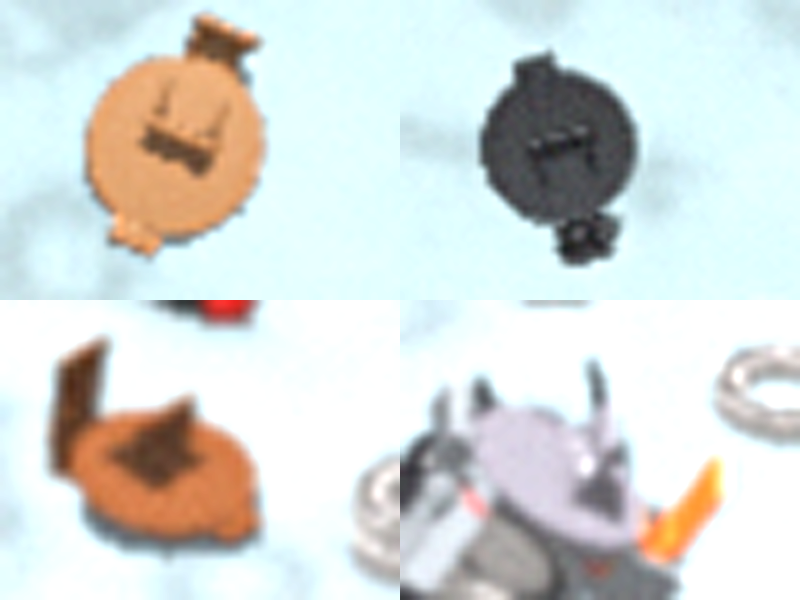

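```bash
python3 - <<'E'
from h import *
import ov
t=cv2.imread("pics/top0.png"); s=cv2.imread("pics/side0.png")
out=[]
for n,im,c,f in(("top",t,(305,225,335,262),13),("side",s,(350,190,384,228),13)):
  for rx in (-.003,-.007):
    b=cv2.resize(im[c[1]:c[3],c[0]:c[2]],None,fx=f,fy=f,interpolation=cv2.INTER_CUBIC)
    for e,col in [(e,(0,255,255)) for e in ov.box((rx-.0025,rx+.0025),(-.017,.017),(.004,.034))]+[(e,(255,255,0)) for e in ov.box((rx+.0025-.052,rx+.0025-.0485),(-.015,.015),(.001,.034))]:
        q=((proj(n,pts(ov.T,list(e)))-[c[0],c[1]]+.5)*f-.5).round().astype(int); cv2.polylines(b,[q],False,col,1)
    out.append(cv2.resize(b,(390,480)))
cv2.imwrite("pics/q1.png",np.hstack(out[:2]));cv2.imwrite("pics/q2.png",np.hstack(out[2:]))
E
```

```text
(no output)
```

View pics/q1.png

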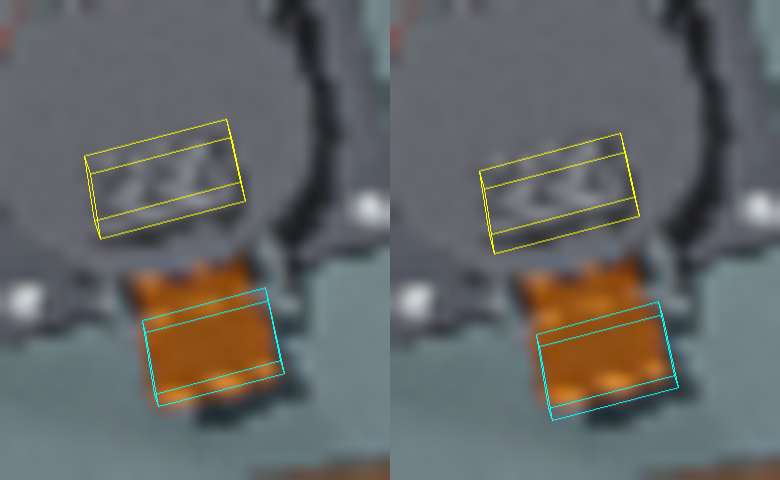

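View pics/q2.png

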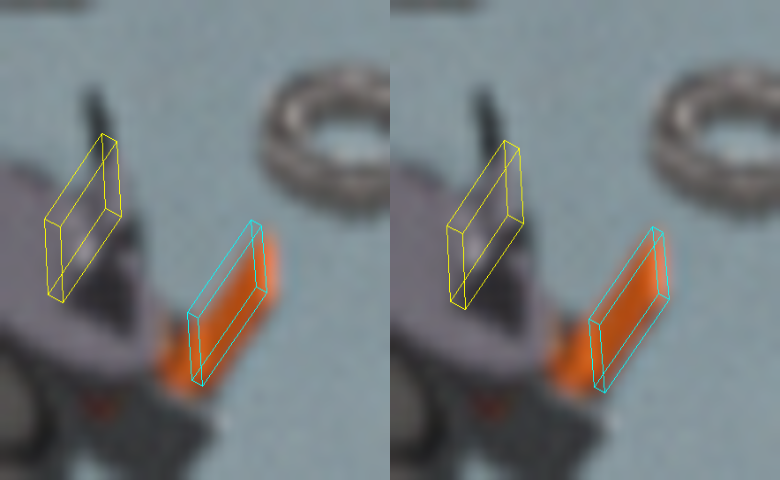

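```bash
cat >> h.py <<'E'
def cur():
    from bench import env
    s=env.state(); T=np.eye(4); T[:3,:3]=Rn.from_quat(s["ee_rot"]).as_matrix(); T[:3,3]=s["tcp_pos"]; return T,s
def pinchT(x,z,y=0,tilt=0,p=None,piv=(.043,.003)):
    "tool pose, TCP at mouth coords x,y,z; tilt = tab side up about piv"
    M=mouthT(np.load("mag.npy") if p is None else p); L=np.eye(4)
    L[:3,:3]=np.array([[0,1,0],[1,0,0],[0,0,-1]]).T  # cols: tool x=+y, tool y=+x, tool z=-z
    L[:3,3]=[x,y,z]
    A=np.eye(4); A[:3,:3]=Rn.from_euler("y",tilt).as_matrix()  # +y rot: -x -> +z
    pv=np.array([piv[0],0,piv[1]]); A[:3,3]=pv-A[:3,:3]@pv
    return M@A@L
def inc(G,show=True):
    T,s=cur(); D=np.linalg.inv(T)@G; r=Rn.from_matrix(D[:3,:3]).as_rotvec(); t=D[:3,3]*1000
    print("t",round(s["clock"],2),"turn",r.round(3),"shift",t.round(1),"F",s["wrist_force"].round(1),"w",round(s["grip_width"],3)); return r,t
def inM(p): 
    M=np.linalg.inv(mouthT(np.load("mag.npy"))); return (M[:3,:3]@p+M[:3,3])*1000
E
python3 - <<'E'
from h import *
G=pinchT(-.0245,.115); print(G.round(3)); inc(G)
E
```

```text
[[-0.258  0.837  0.483  0.407]
 [ 0.966  0.224  0.129 -0.002]
 [ 0.     0.5   -0.866  0.205]
 [ 0.     0.     0.     1.   ]]
t 0.1 turn [-0.479 -0.265  0.992] shift [-389.7 -458.2   36.9] F [ 1.  -0.5  0.2] w 0.995
```

Call:
{"fn": "drive_tool", "kwargs": {
  "increments": [
    [[-0.48,-0.265,0.99,-390,-458,37,1],[-0.48,-0.265,0.99,-390,-458,37,1],[-0.48,-0.265,0.99,-390,-458,37,1],[-0.48,-0.265,0.99,-390,-458,37,1],[-0.48,-0.265,0.99,-390,-458,37,1]]
  ],
  "grip_force": 30
}}

```text
clock: 0.52
tcp_pos: [0.2497, 0.3577, 0.229]
ee_rot: [0.407, 0.901, 0.119, 0.091]
wrist_force: [1.0, 0.4, 1.0]
grip_width: 1.0
```

```bash
python3 - <<'E'
from h import *
inc(pinchT(-.0245,.115)); print(cur()[0][:3,3])
E
```

```text
t 0.52 turn [-0.211 -0.119  0.44 ] shift [-372.  -124.9   13.1] F [1.  0.4 1. ] w 1.0
[0.24973862 0.35765885 0.22895269]
```

Call:
{"fn": "drive_tool", "kwargs": {
  "increments": [
    [[-0.2,-0.11,0.42,-350,-117,13,1],[-0.2,-0.11,0.42,-350,-117,13,1],[-0.2,-0.11,0.42,-350,-117,13,1],[-0.2,-0.11,0.42,-350,-117,13,1],[-0.2,-0.11,0.42,-350,-117,13,1]]
  ]
}}

```text
clock: 0.93
tcp_pos: [0.3242, 0.1818, 0.215]
ee_rot: [0.58, 0.776, 0.198, 0.151]
wrist_force: [0.2, 0.8, -0.5]
grip_width: 1.004
```

```bash
python3 - <<'E'
from h import *
inc(pinchT(-.0245,.115)); print(cur()[0][:3,3])
E
```

```text
t 0.93 turn [-0.019 -0.008  0.023] shift [-199.1   18.9   22.5] F [ 0.2  0.8 -0.5] w 1.004
[0.32420758 0.18182976 0.21502123]
```

Call:
{"fn": "drive_tool", "kwargs": {
  "increments": [
    [[-0.015,-0.005,0.01,-185,17,20,1],[-0.015,-0.005,0.01,-185,17,20,1],[-0.015,-0.005,0.01,-185,17,20,1],[-0.015,-0.005,0.01,-185,17,20,1],[-0.015,-0.005,0.01,-185,17,20,1]]
  ]
}}

```text
clock: 1.35
tcp_pos: [0.3829, 0.0584, 0.2095]
ee_rot: [0.582, 0.771, 0.204, 0.156]
wrist_force: [0.6, 1.3, -0.1]
grip_width: 1.002
```

```bash
python3 - <<'E'
from h import *
inc(pinchT(-.0245,.115)); print(cur()[0][:3,3], cur()[1]["joint_positions"].round(2))
E
```

```text
t 1.35 turn [-0.004 -0.006  0.015] shift [-64.2   3.5   6.9] F [ 0.6  1.3 -0.1] w 1.002
[0.38285774 0.05842919 0.20945858] [-0.28 -0.25  2.25  0.4   0.73 -0.8 ]
```

Call:
{"fn": "drive_tool", "kwargs": {
  "increments": [
    [[0,0,0,-15,1,1,1],[0,0,0,-15,1,1,1],[0,0,0,-15,1,1,1]]
  ]
}}

```text
clock: 1.6
tcp_pos: [0.3886, 0.0442, 0.2087]
ee_rot: [0.584, 0.77, 0.204, 0.155]
wrist_force: [-0.6, 0.2, -0.1]
grip_width: 1.0
```

```bash
python3 - <<'E'
from h import *
inc(pinchT(-.0245,.115)); print(cur()[0][:3,3], cur()[1]["joint_positions"].round(2),cur()[1]["qd"].round(2))
E
```

```text
t 1.6 turn [-0.006 -0.005  0.01 ] shift [-48.9   2.7   5.5] F [-0.6  0.2 -0.1] w 1.0
[0.38858848 0.04424417 0.20872227] [-0.33 -0.24  2.24  0.43  0.74 -0.87] [ 0.05 -0.01  0.02 -0.    0.01  0.  ]
```

Call:
{"fn": "drive_tool", "kwargs": {
  "increments": [
    [[-0.005,-0.005,0.01,-49,3,5,1],[-0.005,-0.005,0.01,-49,3,5,1],[-0.005,-0.005,0.01,-49,3,5,1],[-0.005,-0.005,0.01,-49,3,5,1]]
  ]
}}

```text
clock: 1.93
tcp_pos: [0.4062, 0.0008, 0.2058]
ee_rot: [0.586, 0.768, 0.205, 0.157]
wrist_force: [0.5, 0.3, 0.8]
grip_width: 0.999
```

```bash
python3 - <<'E'
from h import *
inc(pinchT(-.0245,.115)); print(cur()[1]["joint_positions"].round(2))
from bench import env
t=env.camera("top");s=env.camera("side")
crop(t,265,180,365,280,6,"pics/t5.png");crop(s,310,120,410,240,5,"pics/s5.png")
E
```

```text
t 1.93 turn [-0.001 -0.003  0.004] shift [-2.4 -0.4  0.4] F [0.5 0.3 0.8] w 0.999
[-0.48 -0.19  2.23  0.51  0.77 -1.06]
```

View pics/t5.png

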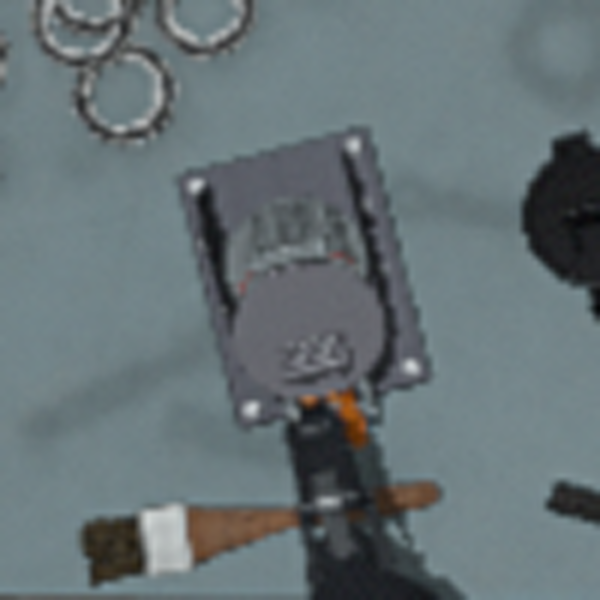

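View pics/s5.png

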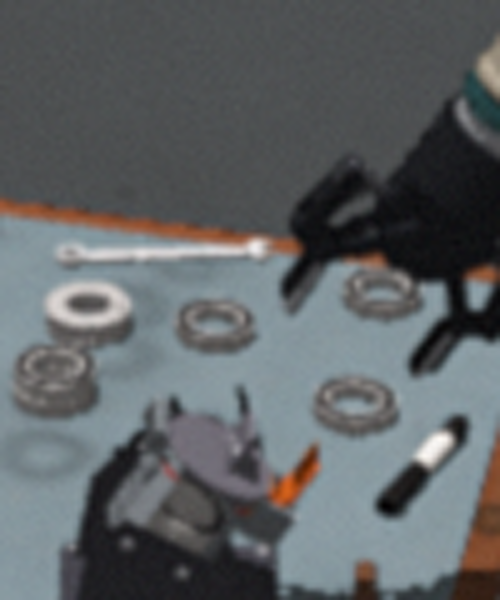

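Call:
{"fn": "drive_tool", "kwargs": {
  "increments": [
    [[0,0,0,-2,0,40,1],[0,0,0,-2,0,75,1],[0,0,0,-2,0,75,1],[0,0,0,-2,0,75,1]]
  ]
}}

```text
clock: 2.37
tcp_pos: [0.4424, 0.0096, 0.1398]
ee_rot: [0.586, 0.769, 0.205, 0.155]
wrist_force: [-0.0, 0.2, 0.3]
grip_width: 1.006
```

```bash
python3 - <<'E'
from h import *
inc(pinchT(-.0245,.015))
from bench import env
t=env.camera("top");s=env.camera("side")
crop(t,290,200,360,270,8,"pics/t6.png");crop(s,325,160,395,240,7,"pics/s6.png")
E
```

```text
t 2.37 turn [-0.004 -0.006  0.005] shift [-1.6  0.5 24.5] F [-0.   0.2  0.3] w 1.006
```

View pics/t6.png

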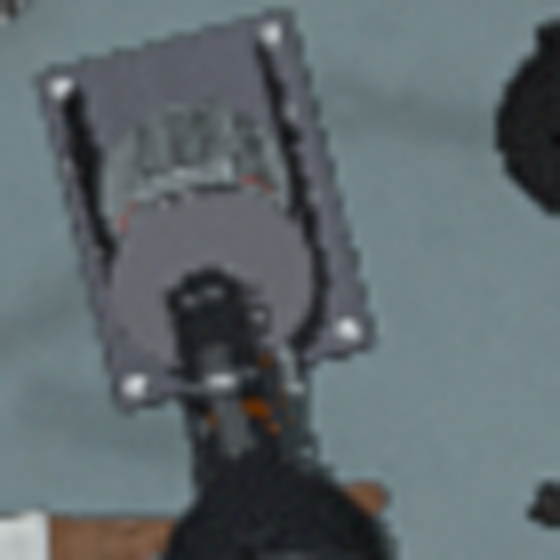

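View pics/s6.png

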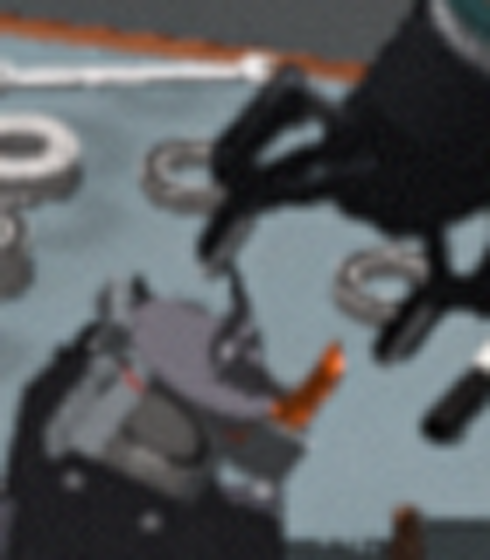

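```bash
python3 - <<'E'
from h import *
import ov
from bench import env
T,s=cur()
out=[]
for n,c,f in(("top",(295,205,345,265),8),("side",(340,175,400,235),8)):
    im=env.camera(n); b=cv2.resize(im[c[1]:c[3],c[0]:c[2]],None,fx=f,fy=f,interpolation=cv2.INTER_CUBIC)
    def dr(P,col):
        q=((proj(n,P)-[c[0],c[1]]+.5)*f-.5).round().astype(int); cv2.polylines(b,[q],False,col,1)
    rx=-.0045
    for e in ov.box((rx-.0025,rx+.0025),(-.017,.017),(.004,.034)): dr(pts(ov.T,list(e)),(0,255,255))
    for e in ov.box((rx-.0495,rx-.046),(-.015,.015),(.001,.034)): dr(pts(ov.T,list(e)),(255,255,0))
    for sg in(1,-1):
        for e in ov.box((-.011,.011),sorted((sg*.0425,sg*.057)),(-.03,-.002)): dr(pts(T,list(e)),(0,0,255))
    out.append(b if n=="side" else b)
cv2.imwrite("pics/q3.png",np.hstack([out[0][:480,:400],out[1][:480,:400]]))
E
```

```text
(no output)
```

View pics/q3.png

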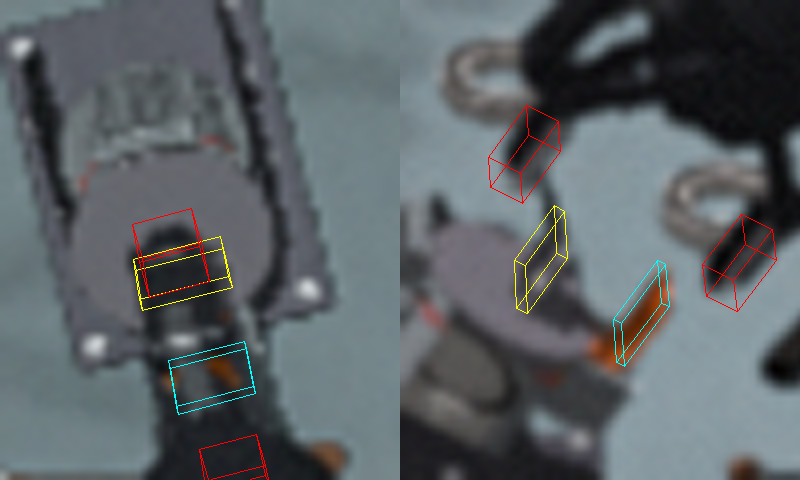

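Call:
{"fn": "drive_tool", "kwargs": {
  "increments": [
    [[-0.003,-0.005,0.005,-3,0,12,1],[-0.003,-0.005,0.005,-3,0,24,1],[-0.003,-0.005,0.005,-3,0,24,1],[-0.003,-0.005,0.005,-3,0,24,0.5],[-0.003,-0.005,0.005,-3,0,24,0.4]]
  ]
}}

```text
clock: 2.98
tcp_pos: [0.4563, 0.0071, 0.1219]
ee_rot: [0.589, 0.765, 0.206, 0.161]
wrist_force: [0.0, -0.5, 0.2]
grip_width: 0.748
```

```bash
python3 - <<'E'
from h import *
inc(pinchT(-.0245,.015))
from bench import env
t=env.camera("top");s=env.camera("side")
crop(t,295,205,345,265,8,"pics/t7.png");crop(s,335,175,395,235,9,"pics/s7.png")
E
```

```text
t 2.98 turn [ 0.005  0.006 -0.   ] shift [ 4.5 -1.8  2.6] F [ 0.  -0.5  0.2] w 0.748
```

View pics/t7.png

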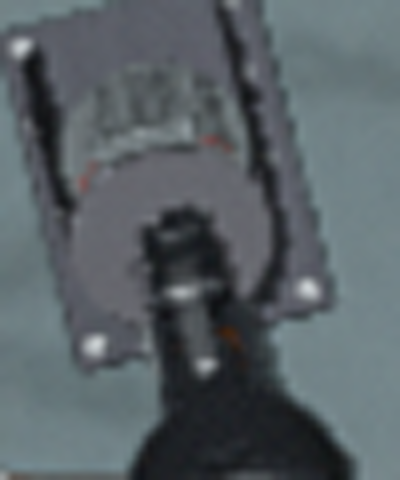

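View pics/s7.png

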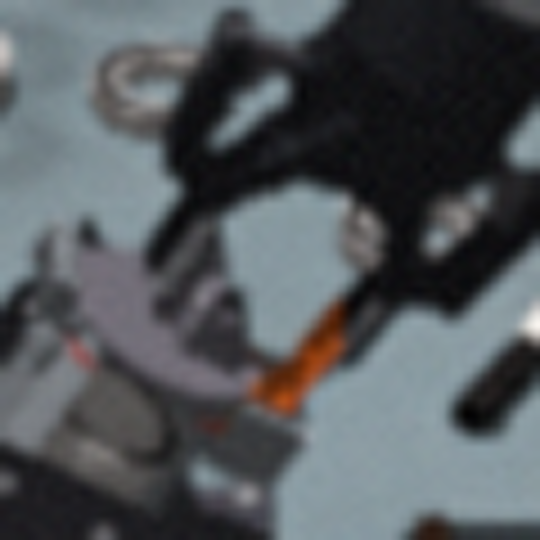

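Call:
{"fn": "drive_tool", "kwargs": {
  "increments": [
    [[0.004,0.005,0,4,-2,2,0.4],[0.004,0.005,0,4,-2,2,0.4]]
  ]
}}

```text
clock: 3.25
tcp_pos: [0.4541, 0.0114, 0.1181]
ee_rot: [0.589, 0.766, 0.205, 0.157]
wrist_force: [-1.1, 0.2, 0.1]
grip_width: 0.701
```

```bash
python3 - <<'E'
from h import *
inc(pinchT(-.0245,.015))
E
```

```text
t 3.25 turn [-0.001 -0.001 -0.001] shift [-0.2  1.  -0.2] F [-1.1  0.2  0.1] w 0.701
```

Aligned. Close gently to press the tab.

Call:
{"fn": "drive_tool", "kwargs": {
  "increments": [
    [[0,0,0,0,0,0,0.2],[0,0,0,0,0,0,0.1],[0,0,0,0,0,0,0]]
  ],
  "grip_force": 30
}}

```text
clock: 3.5
tcp_pos: [0.4569, 0.0111, 0.1202]
ee_rot: [0.589, 0.765, 0.207, 0.159]
wrist_force: [2.4, 4.1, 6.3]
grip_width: 0.507
```

Call:
{"fn": "drive_tool", "kwargs": {
  "increments": [
    [[0,0,0,0,0,0,-0.1],[0,0,0,0,0,0,-0.2],[0,0,0,0,0,0,-0.3]]
  ]
}}

```text
clock: 3.75
tcp_pos: [0.457, 0.0111, 0.1202]
ee_rot: [0.588, 0.765, 0.207, 0.159]
wrist_force: [1.0, 3.8, 7.8]
grip_width: 0.509
```

```bash
python3 - <<'E'
from h import *
inc(pinchT(-.0245,.015)); T,s=cur(); print("Ftool",(T[:3,:3].T@s["wrist_force"]).round(1), s["grip_width"]*85)
from bench import env
t=env.camera("top");s=env.camera("side")
crop(s,335,175,395,235,9,"pics/s8.png")
E
```

```text
t 3.75 turn [ 0.004  0.    -0.001] shift [ 0.8 -2.3  0.3] F [1.  3.8 7.8] w 0.509
Ftool [ 3.5  5.6 -5.8] 43.27468315432557
```

View pics/s8.png

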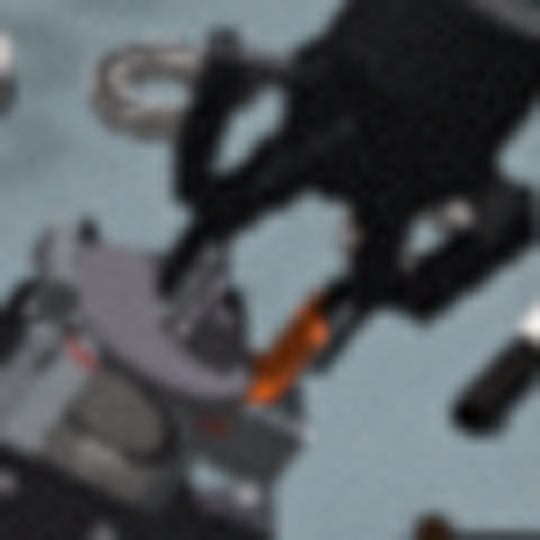

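Call:
{"fn": "drive_tool", "kwargs": {
  "increments": [
    [[0.025,0,0,0,0.3,-1.6,-0.4],[0.05,0,0,0,0.7,-3.3,-0.4],[0.075,0,0,0,1.1,-4.9,-0.4],[0.1,0,0,0,1.5,-6.5,-0.4],[0.1,0,0,0,1.5,-6.5,-0.4]]
  ]
}}

```text
clock: 4.27
tcp_pos: [0.4548, 0.01, 0.1258]
ee_rot: [0.595, 0.775, 0.167, 0.129]
wrist_force: [-0.0, -0.8, 2.5]
grip_width: 0.505
```

```bash
python3 - <<'E'
from h import *
T,s=cur(); print("Ftool",(T[:3,:3].T@s["wrist_force"]).round(1),"tq",s["torque"].round(2), s["grip_width"],inM(T[:3,3]).round(1),(np.linalg.inv(mouthT(np.load("mag.npy"))[:3,:3])@T[:3,:3]).round(3).tolist())
from bench import env
s=env.camera("side")
crop(s,335,175,395,235,9,"pics/s9.png")
E
```

```text
Ftool [-0.8  0.8 -2.3] tq [-0.07 -0.24 -0.12] 0.5052492979946263 [-21.4  -1.3  21.4] [[-0.001, 0.995, -0.098], [1.0, 0.001, -0.002], [-0.001, -0.098, -0.995]]
```

View pics/s9.png

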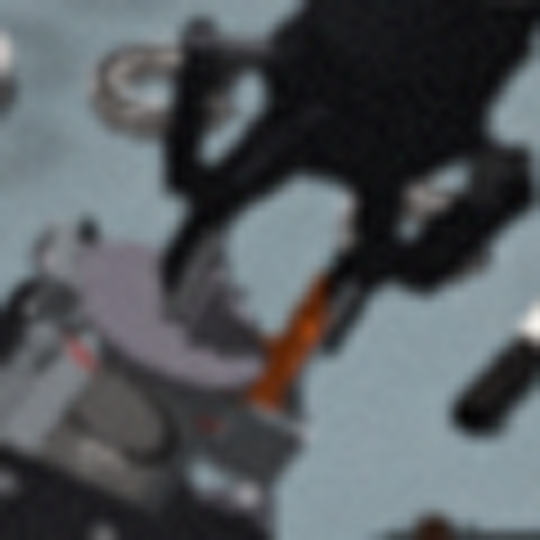

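Call:
{"fn": "drive_tool", "kwargs": {
  "increments": [
    [[0.05,0,0,0,0.7,-3.3,-0.4],[0.1,0,0,0,1.5,-6.5,-0.4],[0.15,0,0,0,2.5,-9.6,-0.4],[0.2,0,0,0,3.7,-12.7,-0.4],[0.2,0,0,0,3.7,-12.7,-0.4]]
  ]
}}

```text
clock: 4.73
tcp_pos: [0.4532, 0.01, 0.1384]
ee_rot: [0.605, 0.788, 0.089, 0.068]
wrist_force: [1.1, -0.5, -1.1]
grip_width: 0.506
```

```bash
python3 - <<'E'
from h import *
T,s=cur(); print("Ftool",(T[:3,:3].T@s["wrist_force"]).round(1),"tq",s["torque"].round(2), s["grip_width"],inM(T[:3,3]).round(1),(np.linalg.inv(mouthT(np.load("mag.npy"))[:3,:3])@T[:3,:3]).round(3).tolist())
from bench import env
s=env.camera("side")
crop(s,335,175,395,235,9,"pics/s10.png")
E
```

```text
Ftool [-0.8  0.7  1.3] tq [-0.04  0.1  -0.  ] 0.5060750606333738 [-16.4  -0.9  33. ] [[-0.001, 0.956, -0.294], [1.0, 0.001, -0.0], [0.0, -0.294, -0.956]]
```

View pics/s10.png

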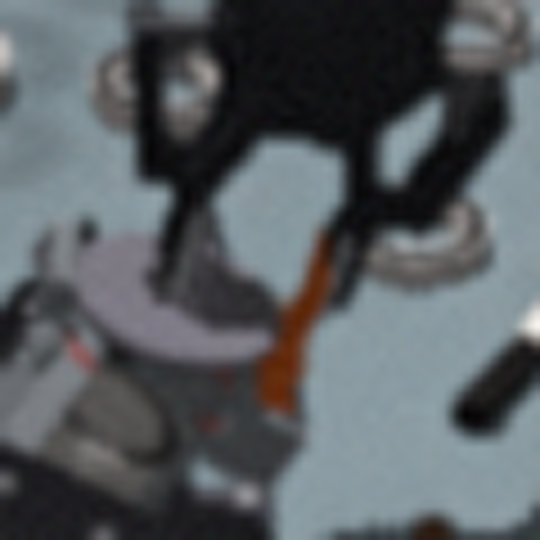

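Call:
{"fn": "drive_tool", "kwargs": {
  "increments": [
    [[0.05,0,0,0,0.7,-3.3,-0.4],[0.1,0,0,0,1.5,-6.5,-0.4],[0.15,0,0,0,2.5,-9.6,-0.4],[0.15,0,0,0,2.5,-9.6,-0.4]]
  ]
}}

```text
clock: 5.12
tcp_pos: [0.4527, 0.0104, 0.1474]
ee_rot: [0.608, 0.793, 0.03, 0.022]
wrist_force: [0.6, 0.2, -1.2]
grip_width: 0.506
```

```bash
python3 - <<'E'
from h import *
T,s=cur(); M=mouthT(np.load("mag.npy"))[:3,:3]
print("Ftool",(T[:3,:3].T@s["wrist_force"]).round(1),"tq",s["torque"].round(2), s["grip_width"],inM(T[:3,3]).round(1))
print("mouth x,z in tool", (T[:3,:3].T@M[:,0]).round(2),(T[:3,:3].T@M[:,2]).round(2),"up",T[2,:3].round(2))
from bench import env
s=env.camera("side")
crop(s,335,175,395,235,9,"pics/s11.png")
E
```

```text
Ftool [-0.   0.6  1.2] tq [-0.01 -0.05  0.  ] 0.5059660164330775 [-12.3  -0.4  41. ]
mouth x,z in tool [ 0.    0.9  -0.43] [ 0.   -0.43 -0.9 ] up [ 0.    0.07 -1.  ]
```

View pics/s11.png

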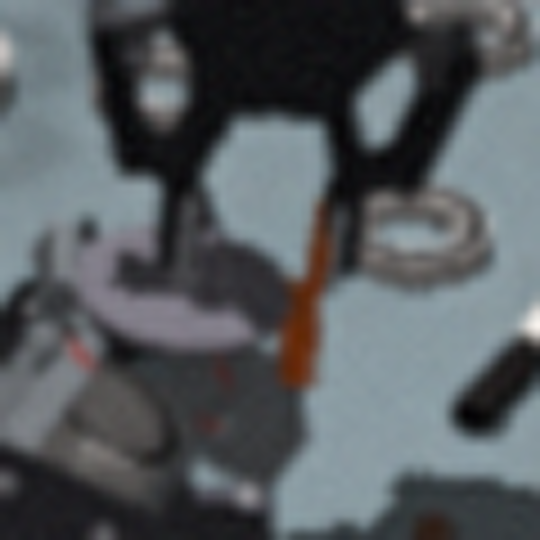

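Call:
{"fn": "drive_tool", "kwargs": {
  "increments": [
    [[0,0,0,0,-4,1.5,-0.4],[0,0,0,0,-8,3,-0.4],[0,0,0,0,-12,3.5,-0.4],[0,0,0,0,-14,2,-0.4],[0,0,0,0,-15,-1,-0.4]]
  ]
}}

```text
clock: 5.58
tcp_pos: [0.4334, 0.0064, 0.146]
ee_rot: [0.609, 0.792, 0.028, 0.02]
wrist_force: [-0.6, -0.4, -1.7]
grip_width: 0.505
```

```bash
python3 - <<'E'
from h import *
T,s=cur(); M=mouthT(np.load("mag.npy"))[:3,:3]
print("Ftool",(T[:3,:3].T@s["wrist_force"]).round(1),"tq",s["torque"].round(2), s["grip_width"],inM(T[:3,3]).round(1))
from bench import env
s=env.camera("side")
crop(s,335,175,395,235,9,"pics/s12.png")
crop(env.camera("top"),285,195,345,265,8,"pics/t12.png")
E
```

```text
Ftool [-0.2 -0.8  1.6] tq [-0.04  0.1  -0.04] 0.5045161807205776 [-30.    0.7  49.7]
```

View pics/s12.png

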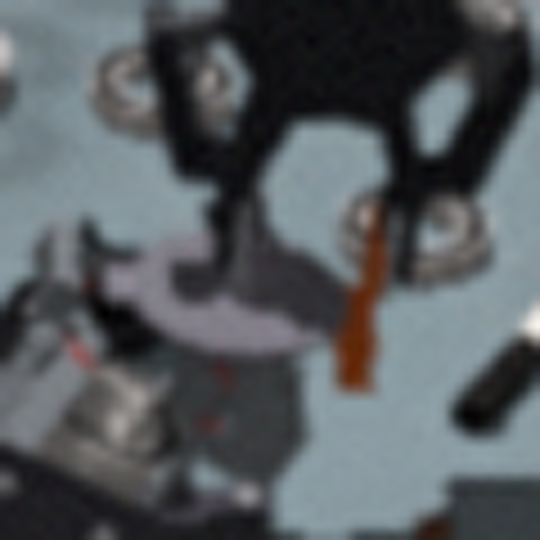

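View pics/t12.png

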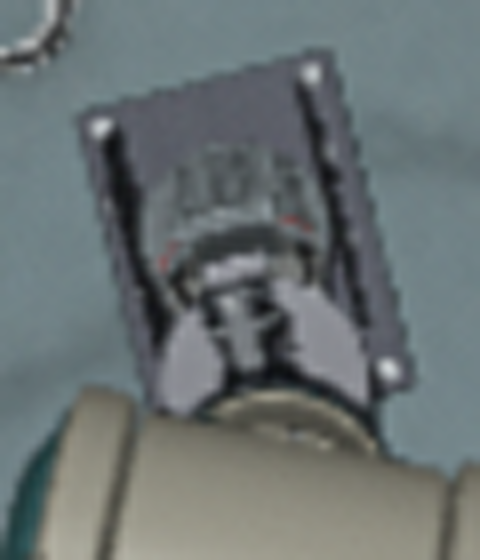

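Call:
{"fn": "drive_tool", "kwargs": {
  "increments": [
    [[0,0,0,0,-5,-12,-0.4],[0.05,0,0,0,-10,-35,-0.4],[0.12,0,0,0,-10,-60,-0.4],[0.2,0,0,0,-10,-75,-0.4],[0.3,0,0,0,-10,-80,-0.4]]
  ]
}}

```text
clock: 6.1
tcp_pos: [0.4214, 0.0017, 0.2292]
ee_rot: [0.606, 0.788, -0.09, -0.068]
wrist_force: [-0.0, 0.7, -1.4]
grip_width: 0.503
```

```bash
python3 - <<'E'
from h import *
p=np.load("mag.npy")
c=unproj("top",(262,236),.02); print(c, np.hypot(*(c[:2]-p[:2])))
def place(cxy,az,h,phi=.24):
    "tool pose with cover centre over cxy; cover frame->world Rz(az)Ry(phi)"
    C=np.eye(4); C[:3,:3]=(Rn.from_euler("z",az)*Rn.from_euler("y",phi)).as_matrix()
    L=np.eye(4); L[:3,:3]=np.array([[0,1,0],[1,0,0],[0,0,-1]]).T
    off=C[:3,:3]@np.array([-.0223,0,.015]); L4=C@L; L4[:3,3]=[cxy[0]+off[0],cxy[1]+off[1],h]; return L4
print(place(c,p[2],.2)[:3,3]); inc(place(c,p[2],.2)); print(cur()[0][:3,3],cur()[1]["joint_positions"].round(2))
E
```

```text
[0.47679023 0.20159526 0.02      ] 0.17939233128099885
[0.45930959 0.19691901 0.2       ]
t 6.1 turn [ 0.014  0.001 -0.002] shift [178.9  91.1   8.8] F [-0.   0.7 -1.4] w 0.503
[0.42143571 0.00170413 0.2292441 ] [-0.09  0.18  1.7  -0.08  1.48 -0.34]
```

Call:
{"fn": "drive_tool", "kwargs": {
  "increments": [
    [[0,0,0,36,18,0,-0.4],[0,0,0,72,36,0,-0.4],[0,0,0,108,54,0,-0.4],[0,0,0,144,73,5,-0.4],[0.01,0,0,179,91,9,-0.4]]
  ]
}}

```text
clock: 6.52
tcp_pos: [0.4584, 0.1991, 0.1964]
ee_rot: [0.605, 0.787, -0.094, -0.073]
wrist_force: [0.3, -0.7, -0.5]
grip_width: 0.504
```

Call:
{"fn": "drive_tool", "kwargs": {
  "increments": [
    [[0,0,0,0,0,0,-0.4]]
  ]
}}

```text
clock: 6.6
tcp_pos: [0.4592, 0.2036, 0.1945]
ee_rot: [0.603, 0.789, -0.093, -0.075]
wrist_force: [0.4, -0.2, -1.5]
grip_width: 0.5
```

```bash
cat >> h.py <<'E'
def place(cxy,az,h,phi=.24):
    C=np.eye(4); C[:3,:3]=(Rn.from_euler("z",az)*Rn.from_euler("y",phi)).as_matrix()
    L=np.eye(4); L[:3,:3]=np.array([[0,1,0],[1,0,0],[0,0,-1]]).T
    off=C[:3,:3]@np.array([-.0223,0,.015]); L4=C@L; L4[:3,3]=[cxy[0]+off[0],cxy[1]+off[1],h]; return L4
E
python3 - <<'E'
from h import *
p=np.load("mag.npy"); inc(place((.477,.2016),p[2],.06)); print(cur()[0][:3,3])
from bench import env
crop(env.camera("top"),200,180,320,280,6,"pics/t13.png")
crop(env.camera("side"),260,120,400,300,4,"pics/s13.png")
E
```

```text
t 6.6 turn [ 0.002 -0.005  0.005] shift [ -7.3  30.4 131. ] F [ 0.4 -0.2 -1.5] w 0.5
[0.45918095 0.20356241 0.19452321]
```

View pics/t13.png

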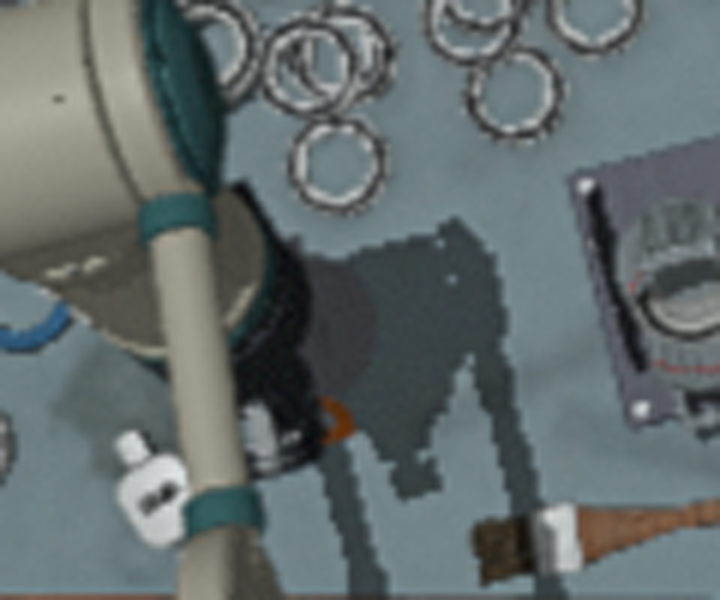

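View pics/s13.png

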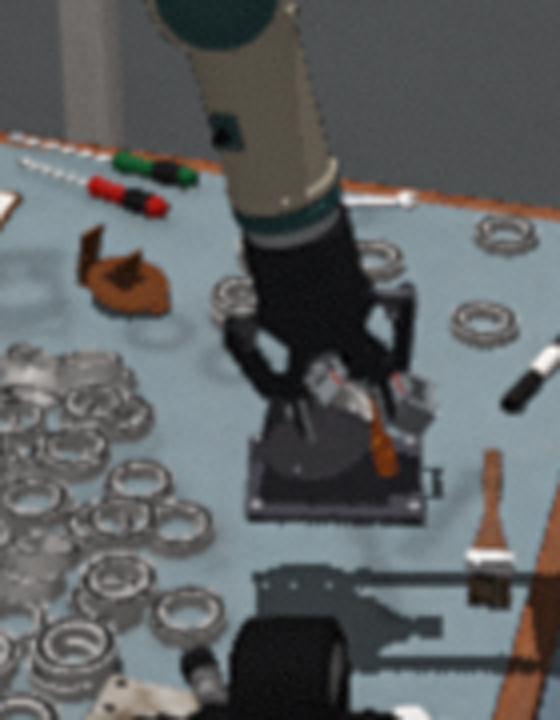

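Call:
{"fn": "drive_tool", "kwargs": {
  "increments": [
    [[0,0,0,-7,8,35,-0.4],[0,0,0,-7,17,70,-0.4],[0,0,0,-7,25,105,-0.4],[0,0,0,-7,31,130,-0.4],[0,0,0,-7,31,130,-0.4]]
  ]
}}

```text
clock: 7.12
tcp_pos: [0.4564, 0.1881, 0.0596]
ee_rot: [0.605, 0.787, -0.098, -0.076]
wrist_force: [-0.6, -0.3, -1.5]
grip_width: 0.504
```

```bash
python3 - <<'E'
from h import *
p=np.load("mag.npy"); inc(place((.477,.2016),p[2],.035)); print(cur()[0][:3,3],cur()[1]["joint_positions"].round(2))
E
```

```text
t 7.12 turn [-0.008 -0.001 -0.002] shift [ 7.7 11.2 22.5] F [-0.6 -0.3 -1.5] w 0.504
[0.45635431 0.18807399 0.05957952] [ 0.25  0.45  1.76 -0.    1.17 -0.01]
```

Call:
{"fn": "drive_tool", "kwargs": {
  "increments": [
    [[0,0,0,0,1,5,-0.4],[0,0,0,0,2.4,10,-0.4],[0,0,0,0,3.6,15,-0.4],[0,0,0,0,4.4,18,-0.4],[0,0,0,0,4.4,18,-0.4]]
  ]
}}

```text
clock: 7.53
tcp_pos: [0.4608, 0.1906, 0.0455]
ee_rot: [0.605, 0.788, -0.093, -0.072]
wrist_force: [-0.3, 1.0, -1.3]
grip_width: 0.505
```

```bash
python3 - <<'E'
from h import *
p=np.load("mag.npy"); inc(place((.477,.2016),p[2],.035)); print(cur()[0][:3,3],cur()[1]["torque"].round(2))
from bench import env
crop(env.camera("side"),300,190,400,300,5,"pics/s14.png")
E
```

```text
t 7.53 turn [ 0.004 -0.001 -0.001] shift [ 6.4  2.9 10.1] F [-0.3  1.  -1.3] w 0.505
[0.46076873 0.19062717 0.04547957] [ 0.05 -0.15  0.  ]
```

View pics/s14.png

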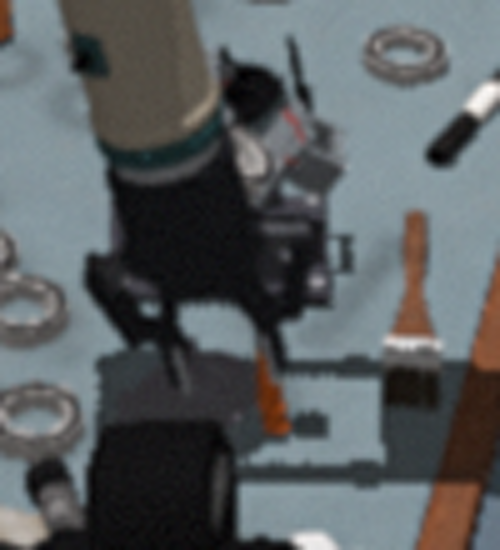

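Call:
{"fn": "drive_tool", "kwargs": {
  "increments": [
    [[0,0,0,0,0.7,3,-0.4],[0,0,0,0,1.3,6,-0.4],[0,0,0,0,1.7,7.5,-0.4],[0,0,0,0,1.7,7.5,-0.4]]
  ]
}}

```text
clock: 7.92
tcp_pos: [0.4606, 0.1907, 0.0382]
ee_rot: [0.605, 0.788, -0.093, -0.072]
wrist_force: [-0.4, -0.0, 5.4]
grip_width: 0.503
```

```bash
python3 - <<'E'
from h import *
p=np.load("mag.npy"); inc(place((.477,.2016),p[2],.035)); print(cur()[0][:3,3],cur()[1]["torque"].round(2))
E
```

```text
t 7.92 turn [ 0.003 -0.001 -0.   ] shift [6.3 1.3 3. ] F [-0.4 -0.   5.4] w 0.503
[0.46063551 0.19074447 0.03822747] [-0.05  0.25  0.02]
```

Call:
{"fn": "drive_tool", "kwargs": {
  "increments": [
    [[0,0,0,0,0.3,1.5,-0.4],[0,0,0,0,0.3,1.5,0.1],[0,0,0,0,0.3,1.5,0.25],[0,0,0,0,0.3,1.5,0.5],[0,0,0,0,0.3,1.5,0.9]]
  ]
}}

```text
clock: 8.33
tcp_pos: [0.4602, 0.1906, 0.0357]
ee_rot: [0.605, 0.787, -0.094, -0.072]
wrist_force: [1.1, -0.1, 0.7]
grip_width: 0.873
```

Call:
{"fn": "drive_tool", "kwargs": {
  "increments": [
    [[0,0,0,0,0,0,0.9],[0,0,0,0,0,0,0.9]]
  ]
}}

```text
clock: 8.5
tcp_pos: [0.4601, 0.1906, 0.0357]
ee_rot: [0.605, 0.787, -0.094, -0.073]
wrist_force: [-0.2, 1.0, 0.3]
grip_width: 0.949
```

```bash
python3 - <<'E'
from h import *
print(cur()[1]["wrist_force"],cur()[1]["grip_width"],cur()[0][:3,3])
from bench import env
crop(env.camera("side"),300,190,400,300,5,"pics/s15.png")
crop(env.camera("top"),200,180,320,280,6,"pics/t15.png")
E
```

```text
[-0.1678749   0.97838845  0.27381049] 0.9489421811346724 [0.46014471 0.19055371 0.0356592 ]
```

View pics/s15.png

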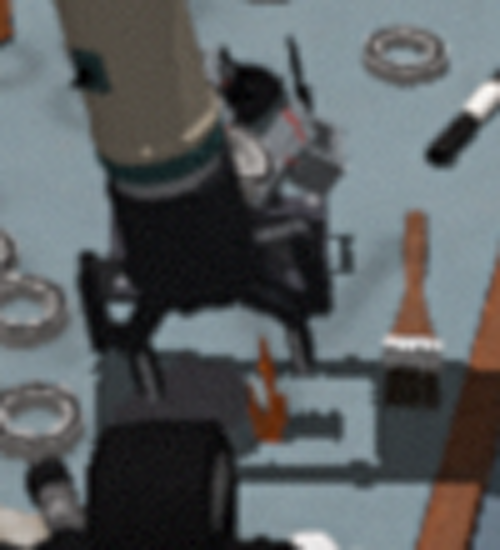

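View pics/t15.png

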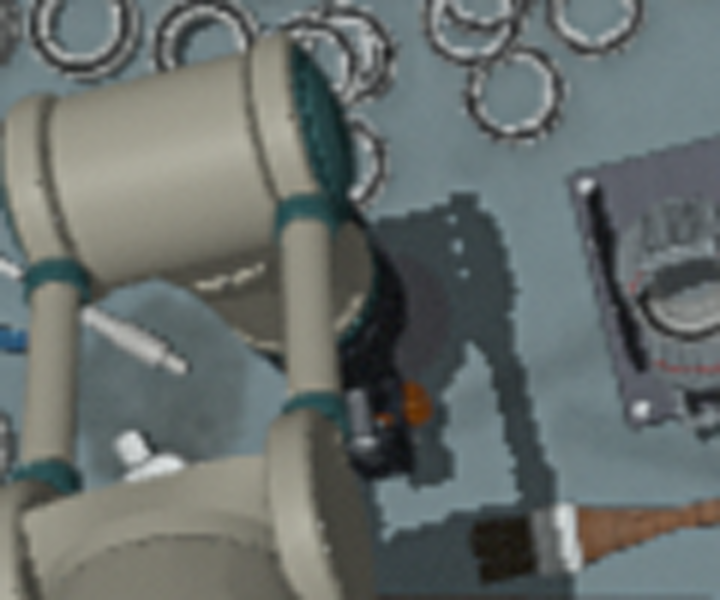

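Call:
{"fn": "drive_tool", "kwargs": {
  "increments": [
    [[0,0,0,0,0,-25,0.95],[0,0,0,0,0,-55,1],[-0.05,0,0,0,-10,-90,1],[-0.15,0,0,0,-20,-125,1],[-0.24,0,0,0,-25,-150,1]]
  ]
}}

```text
clock: 9.02
tcp_pos: [0.4723, 0.1936, 0.1903]
ee_rot: [0.609, 0.793, 0.004, 0.003]
wrist_force: [1.0, -0.1, 0.8]
grip_width: 0.999
```

```bash
cat >> h.py <<'E'
def down(xy,h,az):
    "tool pointing down, tool y azimuth az"
    G=np.eye(4); y=np.array([np.cos(az),np.sin(az),0]); z=np.array([0,0,-1.]); G[:3,:3]=np.c_[np.cross(y,z),y,z]; G[:3,3]=[xy[0],xy[1],h]; return G
def seatT(zc,sg,x=0,tcp=0):
    "tool pose in tube: jaws along mouth y, TCP at mouth (x,0,zc)"
    M=mouthT(np.load("mag.npy")); L=np.eye(4); L[:3,:3]=np.c_[[-sg,0,0],[0,sg,0],[0,0,-1]]; L[:3,3]=[x,0,zc]; return M@L
E
python3 - <<'E'
from h import *
print(cur()[0].round(3),cur()[1]["joint_positions"].round(2))
p=np.load("mag.npy")
for sg in(1,-1): print(seatT(0.05,sg).round(2)[:3]); 
from bench import env
s=env.camera("side");t=env.camera("top")
crop(s,300,190,400,300,5,"pics/s16.png"); crop(t,370,190,470,270,8,"pics/t16.png"); crop(s,350,170,430,230,10,"pics/s17.png")
E
```

```text
[[-0.258  0.966  0.009  0.472]
 [ 0.966  0.258  0.003  0.194]
 [ 0.001  0.01  -1.     0.19 ]
 [ 0.     0.     0.     1.   ]] [ 0.25  0.21  1.73  0.    1.19 -0.01]
[[-0.84 -0.26  0.48  0.46]
 [-0.22  0.97  0.13  0.01]
 [-0.5   0.   -0.87  0.16]]
[[ 0.84  0.26  0.48  0.46]
 [ 0.22 -0.97  0.13  0.01]
 [ 0.5   0.   -0.87  0.16]]
```

View pics/s16.png

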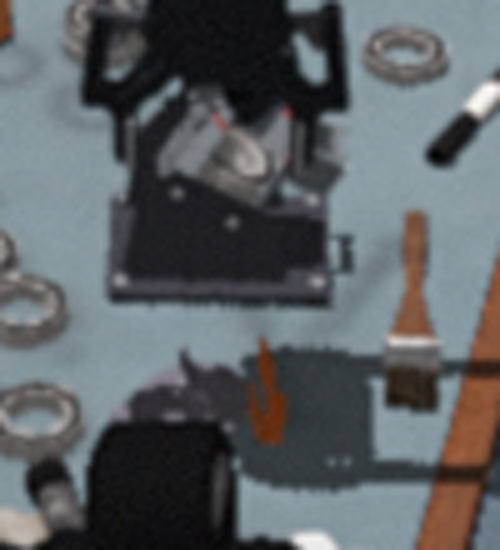

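View pics/t16.png

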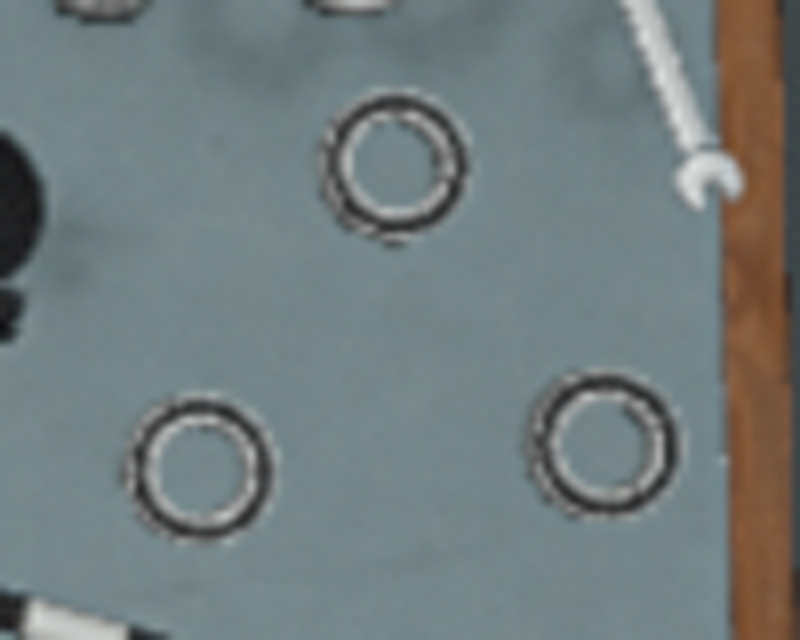

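View pics/s17.png

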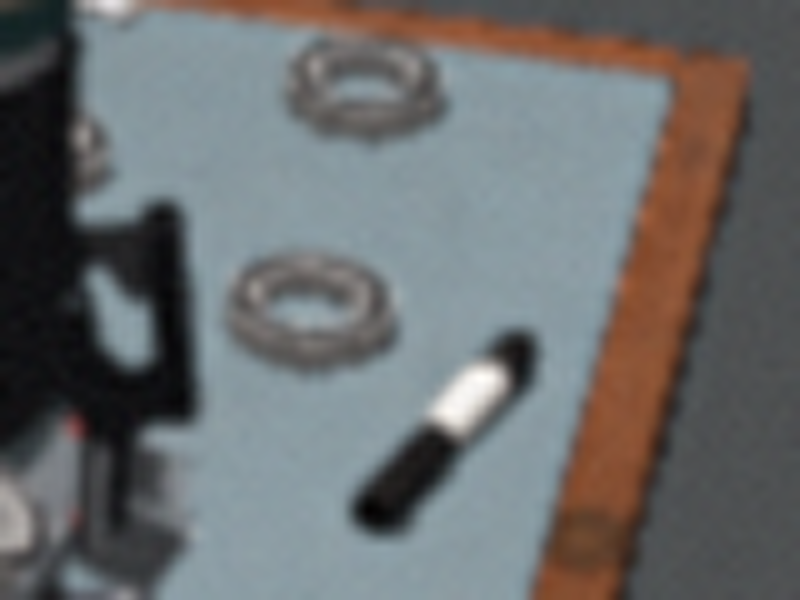

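```bash
python3 - <<'E'
from h import *
f=lambda a,b,x,y,s:(x+(a+.5)/s-.5,y+(b+.5)/s-.5)
for n,t,s in(("B2",(203,469),(312,309)),("B3",(610,444),(367,86)),("B1",(400,163),None)):
    a=unproj("top",f(*t,370,190,8),.014); print(n,a[:2].round(4), s and unproj("side",f(*s,350,170,10),.007)[:2].round(4))
# brg in tube check
inc(down((.44,-.23),.19,np.load("mag.npy")[2]+np.pi/2)); inc(down((.44,-.23),.19,np.load("mag.npy")[2]-np.pi/2))
E
```

```text
B2 [ 0.4397 -0.2342] [ 0.4365 -0.2346]
B3 [ 0.4509 -0.3997] [ 0.4471 -0.3993]
B1 [ 0.5654 -0.3163] None
t 9.12 turn [ 0.011  0.01  -1.571] shift [-401.2 -139.2    0.6] F [0.9 0.8 0.7] w 0.998
t 9.12 turn [ 0.01  -0.011  1.57 ] shift [-401.2 -139.2    0.6] F [0.9 0.8 0.7] w 0.998
```

Call:
{"fn": "drive_tool", "kwargs": {
  "increments": [
    [[0,0,0.12,-35,-12,-20,1],[0,0,0.24,-75,-26,-25,1],[0,0,0.36,-115,-41,-25,1],[0,0,0.48,-155,-55,-25,1],[0,0,0.6,-195,-69,-25,1]]
  ]
}}

```text
clock: 9.53
tcp_pos: [0.4539, -0.0106, 0.2115]
ee_rot: [0.818, 0.576, 0.001, -0.0]
wrist_force: [2.0, -0.4, 0.2]
grip_width: 1.002
```

```bash
python3 - <<'E'
from h import *
inc(down((.438,-.2345),.12,np.load("mag.npy")[2]-np.pi/2)); print(cur()[1]["joint_positions"].round(2))
from bench import env
s=env.camera("side");t=env.camera("top")
crop(s,300,170,420,290,5,"pics/s18.png"); crop(t,200,180,340,280,5,"pics/t18.png")
E
```

```text
t 9.53 turn [-0.001 -0.002  0.965] shift [-216.3   60.6   91.1] F [ 2.  -0.4  0.2] w 1.002
[-0.18  0.11  1.8   0.    1.23  0.17]
```

View pics/s18.png

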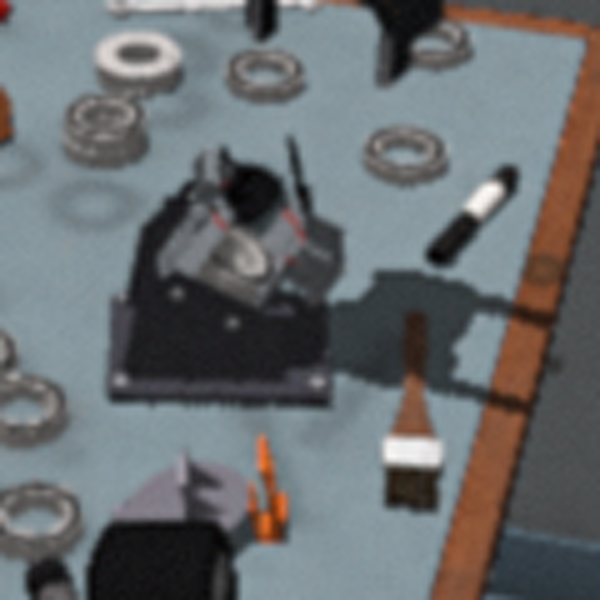

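View pics/t18.png

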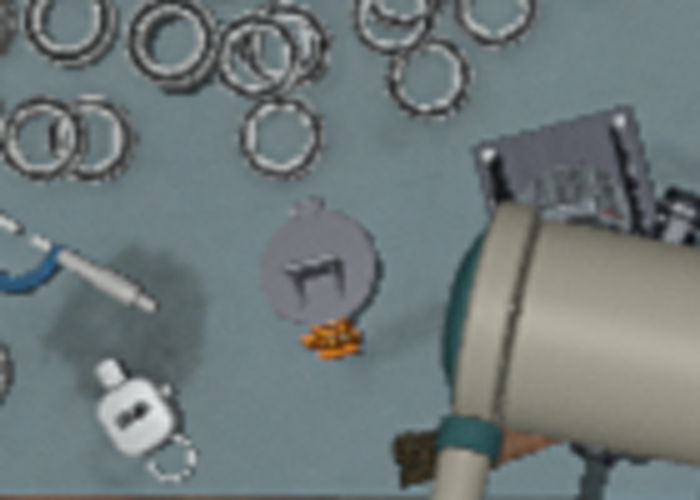

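Call:
{"fn": "drive_tool", "kwargs": {
  "increments": [
    [[0,0,0.12,-36,10,0,1],[0,0,0.24,-72,20,5,1],[0,0,0.36,-108,30,20,1],[0,0,0.48,-144,41,40,1],[0,0,0.6,-180,51,60,1]]
  ]
}}

```text
clock: 10.05
tcp_pos: [0.4434, -0.1952, 0.1517]
ee_rot: [0.951, 0.308, 0.002, -0.001]
wrist_force: [-0.4, -1.1, -0.1]
grip_width: 1.004
```

```bash
python3 - <<'E'
from h import *
inc(down((.438,-.2345),.06,np.load("mag.npy")[2]-np.pi/2)); print(cur()[1]["joint_positions"].round(2))
E
```

```text
t 10.05 turn [-0.001 -0.004  0.366] shift [-27.7  28.6  91.6] F [-0.4 -1.1 -0.1] w 1.004
[-0.56  0.21  1.84  0.    1.09  0.38]
```

Call:
{"fn": "drive_tool", "kwargs": {
  "increments": [
    [[0,0,0.1,-10,10,10,1],[0,0,0.2,-20,20,40,1],[0,0,0.3,-28,28,70,1],[0,0,0.36,-28,28,85,1],[0,0,0.36,-28,28,85,1]]
  ]
}}

```text
clock: 10.47
tcp_pos: [0.4348, -0.2314, 0.0634]
ee_rot: [0.991, 0.135, -0.002, -0.004]
wrist_force: [-0.8, 0.6, -0.9]
grip_width: 1.002
```

```bash
python3 - <<'E'
from h import *
inc(down((.438,-.2345),.014,np.load("mag.npy")[2]-np.pi/2)); print(cur()[0][:3,3])
from bench import env
s=env.camera("side");t=env.camera("top")
crop(s,350,160,430,230,8,"pics/s19.png"); crop(t,365,210,435,270,8,"pics/t19.png")
E
```

```text
t 10.47 turn [-0.009  0.003  0.009] shift [ 2.4  4.3 49.3] F [-0.8  0.6 -0.9] w 1.002
[ 0.43482963 -0.23137214  0.0633741 ]
```

View pics/s19.png

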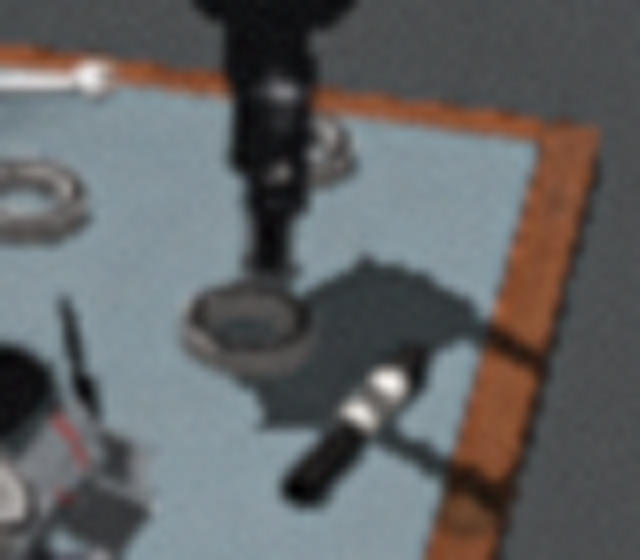

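View pics/t19.png

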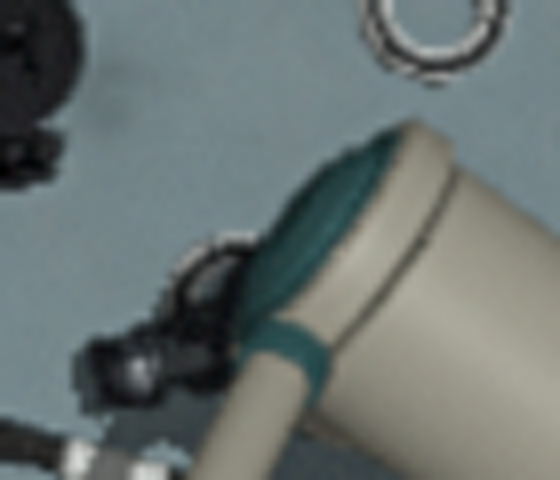

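```bash
python3 - <<'E'
from h import *
T,s=cur()
for q in (T[:3,3]*[1,1,0]+[0,0,.007],np.array([.438,-.2345,.007])):
  print((proj("side",q)-[350,160])*8+3.5,(proj("top",q)-[365,210])*8+3.5)
E
```

```text
[[247.02353055 329.3613048 ]] [[235.76780928 314.622138  ]]
[[246.17518043 326.71718762]] [[240.84500852 312.67563671]]
```

Call:
{"fn": "drive_tool", "kwargs": {
  "increments": [
    [[-0.008,0.003,0.009,1.5,3.7,20,1],[-0.008,0.003,0.009,1.5,3.7,40,1],[-0.008,0.003,0.009,1.5,3.7,54,1],[-0.008,0.003,0.009,1.5,3.7,54,1],[-0.008,0.003,0.009,1.5,3.7,54,0.8]]
  ]
}}

```text
clock: 10.98
tcp_pos: [0.4406, -0.236, 0.0143]
ee_rot: [0.991, 0.132, 0.004, 0.003]
wrist_force: [0.9, 0.1, -0.2]
grip_width: 0.903
```

```bash
python3 - <<'E'
from h import *
inc(down((.4365,-.234),.009,np.load("mag.npy")[2]-np.pi/2)); print(cur()[0][:3,3])
E
```

```text
t 10.98 turn [ 0.008 -0.006  0.003] shift [-3.5 -3.1  5.3] F [ 0.9  0.1 -0.2] w 0.903
[ 0.44062698 -0.23603437  0.01433753]
```

Call:
{"fn": "drive_tool", "kwargs": {
  "increments": [
    [[0,0,0,0,0,0,0.8]]
  ]
}}

```text
clock: 11.07
tcp_pos: [0.4411, -0.2367, 0.015]
ee_rot: [0.991, 0.132, 0.004, 0.004]
wrist_force: [-0.2, -0.5, -0.0]
grip_width: 0.899
```

Call:
{"fn": "drive_tool", "kwargs": {
  "increments": [
    [[0,0,0,0,0,0,0.8]]
  ]
}}

```text
clock: 11.15
tcp_pos: [0.4411, -0.2368, 0.0151]
ee_rot: [0.991, 0.131, 0.005, 0.004]
wrist_force: [-0.7, 0.1, -0.6]
grip_width: 0.901
```

```bash
python3 - <<'E'
from h import *
inc(down((.4365,-.234),.009,np.load("mag.npy")[2]-np.pi/2)); print(cur()[0][:3,3])
E
```

```text
t 11.15 turn [ 0.01  -0.008  0.002] shift [-3.7 -4.   6. ] F [-0.7  0.1 -0.6] w 0.901
[ 0.44106733 -0.23684385  0.01508071]
```

Call:
{"fn": "drive_tool", "kwargs": {
  "increments": [
    [[0.01,-0.008,0,-3.7,-4,6,0.8],[0.01,-0.008,0,-3.7,-4,6,0.6],[0.01,-0.008,0,-3.7,-4,6,0.3],[0.01,-0.008,0,-3.7,-4,6,0.1],[0.01,-0.008,0,-3.7,-4,6,0]]
  ],
  "grip_force": 40
}}

```text
clock: 11.57
tcp_pos: [0.435, -0.2334, 0.008]
ee_rot: [0.991, 0.131, -0.001, -0.001]
wrist_force: [-1.0, 1.5, 6.0]
grip_width: 0.695
```

Call:
{"fn": "drive_tool", "kwargs": {
  "increments": [
    [[0,0,0,0,0,0,0],[0,0,0,0,0,0,0]]
  ]
}}

```text
clock: 11.73
tcp_pos: [0.435, -0.2334, 0.008]
ee_rot: [0.991, 0.131, -0.001, -0.001]
wrist_force: [-1.7, 1.1, 4.8]
grip_width: 0.697
```

```bash
python3 - <<'E'
from h import *
inc(down((.4365,-.234),.009,np.load("mag.npy")[2]-np.pi/2)); print(cur()[0][:3,3])
from bench import env
s=env.camera("side")
crop(s,350,160,430,230,8,"pics/s20.png")
E
```

```text
t 11.73 turn [-0.003  0.002  0.001] shift [ 1.2  1.  -1. ] F [-1.7  1.1  4.8] w 0.697
[ 0.43504709 -0.23339708  0.00800058]
```

View pics/s20.png

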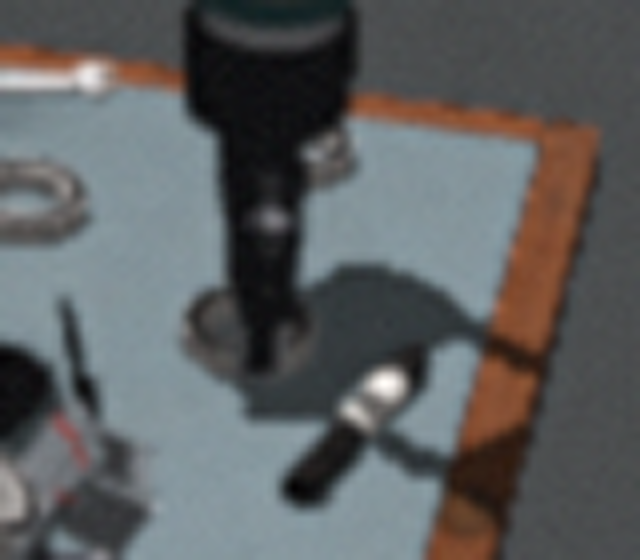

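Call:
{"fn": "drive_tool", "kwargs": {
  "increments": [
    [[0,0,0,0,0,-10,-0.1],[0,0,0,0,0,-40,-0.1],[0,0,0,0,0,-80,-0.1],[0,0,0,0,0,-120,-0.1],[0,0,0,0,0,-150,-0.1]]
  ]
}}

```text
clock: 12.2
tcp_pos: [0.4362, -0.2341, 0.1602]
ee_rot: [0.991, 0.131, -0.0, -0.0]
wrist_force: [1.9, 0.3, -2.5]
grip_width: 0.701
```

```bash
python3 - <<'E'
from h import *
inc(seatT(.09,-1)); print(cur()[0][:3,3],cur()[1]["joint_positions"].round(2))
E
```

```text
t 12.2 turn [-0.001  0.524  0.001] shift [  65.5 -232.3  -35.6] F [ 1.9  0.3 -2.5] w 0.701
[ 0.43616638 -0.23414548  0.16017474] [-0.63  0.22  1.8   0.    1.12  0.67]
```

Call:
{"fn": "drive_tool", "kwargs": {
  "increments": [
    [[0,0,0,8,-30,-35,-0.1],[0,0.1,0,19,-69,-45,-0.1],[0,0.2,0,30,-108,-45,-0.1],[0,0.3,0,42,-147,-45,-0.1],[0,0.4,0,53,-187,-45,-0.1]]
  ]
}}

```text
clock: 12.62
tcp_pos: [0.4384, -0.0403, 0.2036]
ee_rot: [0.971, 0.127, 0.198, -0.027]
wrist_force: [1.2, 1.2, -1.8]
grip_width: 0.695
```

Call:
{"fn": "drive_tool", "kwargs": {
  "increments": [
    [[0,0.1,0,10,-30,3,-0.1],[0,0.1,0,10,-35,5,-0.1],[0,0.1,0,10,-35,5,-0.1],[0,0.1,0,10,-35,5,-0.1],[0,0.1,0,10,-35,5,-0.1]]
  ]
}}

```text
clock: 13.03
tcp_pos: [0.4417, -0.0062, 0.2032]
ee_rot: [0.961, 0.127, 0.245, -0.033]
wrist_force: [0.8, -0.1, -0.5]
grip_width: 0.698
```

```bash
python3 - <<'E'
from h import *
inc(seatT(.09,-1)); print(cur()[0][:3,3],cur()[1]["joint_positions"].round(2))
from bench import env
s=env.camera("side")
crop(s,310,150,400,240,6,"pics/s21.png")
crop(env.camera("top"),280,190,360,270,7,"pics/t21.png")
E
```

```text
t 13.03 turn [-0.001  0.025  0.   ] shift [ -2.5 -13.5   6.9] F [ 0.8 -0.1 -0.5] w 0.698
[ 0.44167487 -0.00615477  0.2031905 ] [-0.43 -0.11  2.17  0.47  0.75  0.59]
```

View pics/s21.png

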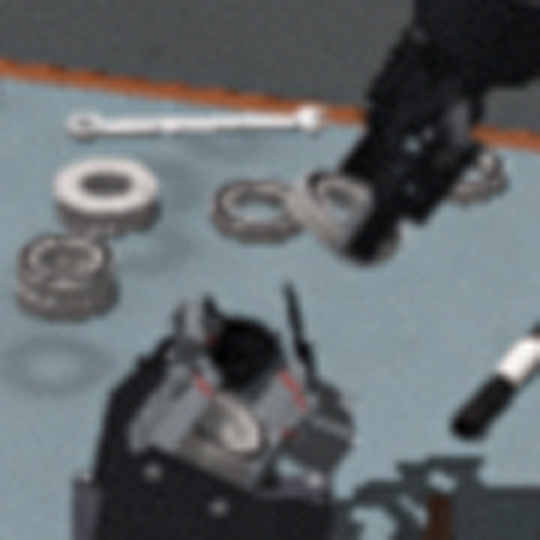

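View pics/t21.png

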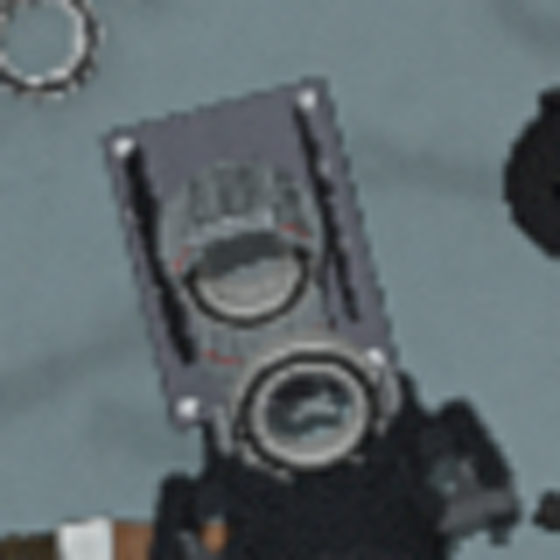

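Call:
{"fn": "drive_tool", "kwargs": {
  "increments": [
    [[0,0.025,0,-2.5,-13.5,7,-0.1],[0,0.025,0,-2.5,-13.5,7,-0.1],[0,0.025,0,-2.5,-13.5,25,-0.1],[0,0.025,0,-2.5,-13.5,45,-0.1],[0,0.025,0,-2.5,-13.5,45,-0.1]]
  ]
}}

```text
clock: 13.55
tcp_pos: [0.4553, 0.0131, 0.1594]
ee_rot: [0.958, 0.126, 0.254, -0.036]
wrist_force: [-0.2, 0.7, -1.5]
grip_width: 0.695
```

Call:
{"fn": "drive_tool", "kwargs": {
  "increments": [
    [[0,0,0,0,0,0,-0.1]]
  ]
}}

```text
clock: 13.63
tcp_pos: [0.4554, 0.013, 0.161]
ee_rot: [0.958, 0.126, 0.255, -0.036]
wrist_force: [-0.3, 0.3, -1.6]
grip_width: 0.696
```

```bash
cat > ovb.py <<'E'
from h import *
import ov,sys
from bench import env
tag=sys.argv[1]; T,s=cur(); inc(seatT(.05,-1)); print(inM(T[:3,3]).round(1))
a=np.linspace(0,2*np.pi,80); out=[]
for n,c,f in(("top",(295,205,345,265),8),("side",(330,175,380,235),8)):
    im=env.camera(n); b=cv2.resize(im[c[1]:c[3],c[0]:c[2]],None,fx=f,fy=f,interpolation=cv2.INTER_CUBIC)
    def dr(P,col):
        q=((proj(n,P)-[c[0],c[1]]+.5)*f-.5).round().astype(int); cv2.polylines(b,[q],False,col,1)
    for z in(-.006,.008): dr(pts(T,np.c_[.031*np.cos(a),.031*np.sin(a),0*a+z]),(0,255,255))
    dr(pts(ov.T,np.c_[.035*np.cos(a),.035*np.sin(a),0*a]),(0,255,0))
    dr(pts(ov.T,np.c_[.0373*np.cos(a),.0373*np.sin(a),0*a]),(0,0,255))
    out.append(b)
cv2.imwrite(f"pics/ovb_{tag}.png",np.hstack(out))
E
python3 ovb.py a
```

```text
t 13.63 turn [-0.004  0.003 -0.001] shift [2.7 1.5 1.1] F [-0.3  0.3 -1.6] w 0.696
[-2.7  1.5 51.2]
```

View pics/ovb_a.png

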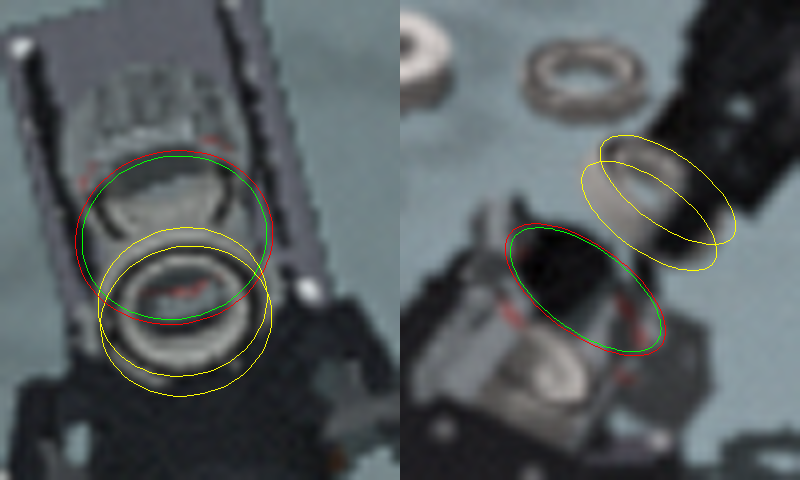

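Call:
{"fn": "drive_tool", "kwargs": {
  "increments": [
    [[-0.004,0.003,0,2.7,1.5,15,-0.1],[-0.004,0.003,0,2.7,1.5,32,-0.1],[-0.004,0.003,0,2.7,1.5,38,-0.1],[-0.004,0.003,0,2.7,1.5,38,-0.1]]
  ]
}}

```text
clock: 14.07
tcp_pos: [0.4762, 0.0176, 0.1297]
ee_rot: [0.958, 0.125, 0.257, -0.034]
wrist_force: [0.1, 0.1, -0.9]
grip_width: 0.701
```

Call:
{"fn": "drive_tool", "kwargs": {
  "increments": [
    [[0,0,0,0,0,0,-0.1]]
  ]
}}

```text
clock: 14.15
tcp_pos: [0.4762, 0.0174, 0.1305]
ee_rot: [0.957, 0.126, 0.258, -0.034]
wrist_force: [-0.2, -1.0, -0.9]
grip_width: 0.69
```

```bash
python3 ovb.py b; python3 -c "
from h import *
T,s=cur();print((T[:3,:3].T@s['wrist_force']).round(1))"
```

```text
t 14.15 turn [ 0.001 -0.002 -0.   ] shift [ -0.4   0.3 -35.9] F [-0.2 -1.  -0.9] w 0.69
[ 0.5  0.3 14.1]
[-1.   0.3  0.2]
```

View pics/ovb_b.png

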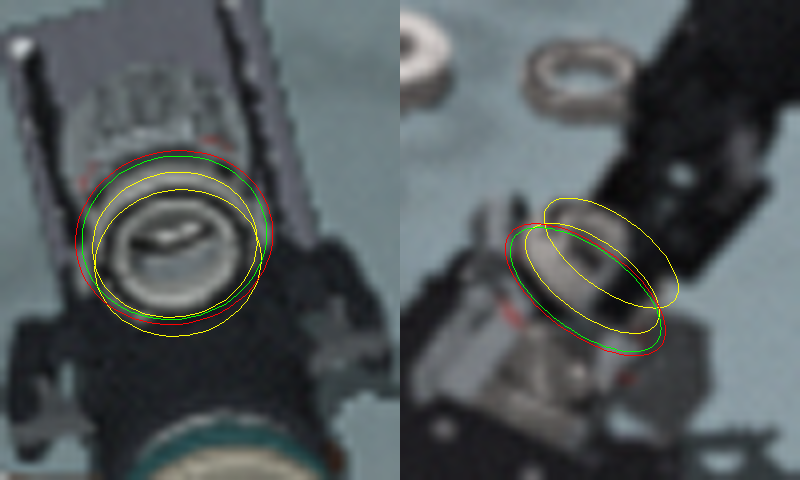

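Call:
{"fn": "drive_tool", "kwargs": {
  "increments": [
    [[0,0,0,0,0,4,-0.1],[0,0,0,0,0,8,-0.1],[0,0,0,0,0,12,-0.1],[0,0,0,0,0,16,-0.1],[0,0,0,0,0,16,-0.1]]
  ]
}}

```text
clock: 14.67
tcp_pos: [0.4839, 0.0197, 0.1154]
ee_rot: [0.958, 0.125, 0.257, -0.034]
wrist_force: [-0.2, -1.0, -1.6]
grip_width: 0.692
```

```bash
python3 ovb.py c; python3 -c "
from h import *
T,s=cur();print((T[:3,:3].T@s['wrist_force']).round(1),s['torque'].round(2))"
```

```text
t 14.67 turn [ 0.    -0.001 -0.001] shift [  0.2   0.6 -53. ] F [-0.2 -1.  -1.6] w 0.692
[-0.1  0.6 -3. ]
[-0.8  0.   1.8] [-0.15  0.4   0.04]
```

View pics/ovb_c.png

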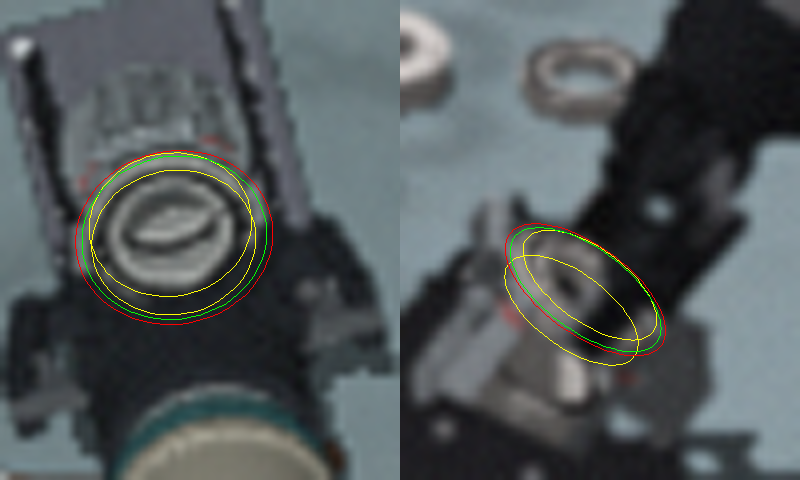

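Inside the mouth with negligible force. Continue down.

Call:
{"fn": "drive_tool", "kwargs": {
  "increments": [
    [[0,0,0,0,0,4,-0.1],[0,0,0,0,0,8,-0.1],[0,0,0,0,0,12,-0.1],[0,0,0,0,0,16,-0.1],[0,0,0,0,0,16,-0.1]]
  ]
}}

```text
clock: 15.18
tcp_pos: [0.4919, 0.0216, 0.1015]
ee_rot: [0.958, 0.125, 0.257, -0.034]
wrist_force: [-0.4, 0.5, -2.0]
grip_width: 0.695
```

```bash
python3 -c "
from h import *
T,s=cur();print(inM(T[:3,3]).round(1),(T[:3,:3].T@s['wrist_force']).round(1),s['torque'].round(2),s['grip_width'])"
```

```text
[  0.1   0.4 -19. ] [-1.2 -0.6  1.6] [-0.12  0.45  0.01] 0.6947852871479581
```

Call:
{"fn": "drive_tool", "kwargs": {
  "increments": [
    [[0,0,0,0,0,3,-0.1],[0,0,0,0,0,6,-0.1],[0,0,0,0,0,9,-0.1],[0,0,0,0,0,9,-0.1]]
  ]
}}

```text
clock: 15.52
tcp_pos: [0.4961, 0.0228, 0.094]
ee_rot: [0.958, 0.125, 0.257, -0.034]
wrist_force: [-1.0, 0.7, -2.7]
grip_width: 0.699
```

```bash
python3 -c "
from h import *
T,s=cur();print(inM(T[:3,3]).round(1),(T[:3,:3].T@s['wrist_force']).round(1),s['torque'].round(2),s['grip_width'])"
```

```text
[  0.2   0.4 -27.7] [-2.  -0.9  1.9] [-0.07  0.58  0.01] 0.6987710410588939
```

Call:
{"fn": "drive_tool", "kwargs": {
  "increments": [
    [[0,0,0,0,0,1.5,-0.1],[0,0,0,0,0,3,-0.1],[0,0,0,0,0,3,-0.1]]
  ]
}}

```text
clock: 15.77
tcp_pos: [0.4973, 0.0232, 0.0921]
ee_rot: [0.957, 0.126, 0.258, -0.033]
wrist_force: [-2.7, -0.6, 1.4]
grip_width: 0.697
```

```bash
python3 -c "
from h import *
T,s=cur();print(inM(T[:3,3]).round(1),(T[:3,:3].T@s['wrist_force']).round(1),s['torque'].round(2),s['grip_width'])"
```

```text
[  0.3   0.5 -30. ] [-1.7 -0.1 -2.6] [0.02 0.71 0.13] 0.6967686603640172
```

Call:
{"fn": "drive_tool", "kwargs": {
  "increments": [
    [[0,0,0,0,0,1,-0.1],[0,0,0,0,0,1,-0.1],[0,0,0,0,0,1,0.3],[0,0,0,0,0,1,0.6],[0,0,0,0,0,1,0.75]]
  ]
}}

```text
clock: 16.18
tcp_pos: [0.499, 0.0227, 0.092]
ee_rot: [0.957, 0.125, 0.259, -0.033]
wrist_force: [-0.1, -0.4, 0.3]
grip_width: 0.869
```

```bash
python3 ovb.py d; python3 -c "
from h import *
T,s=cur();print(inM(T[:3,3]).round(1),(T[:3,:3].T@s['wrist_force']).round(1),s['torque'].round(2),s['grip_width'])"
```

```text
t 16.18 turn [ 0.003 -0.004 -0.001] shift [ -1.2  -0.3 -80.9] F [-0.1 -0.4  0.3] w 0.869
[  1.5  -0.5 -30.9]
[  1.4  -0.4 -31.2] [0.6 0.3 0.1] [-0.07  0.27  0.05] 0.8753620690984244
```

View pics/ovb_d.png

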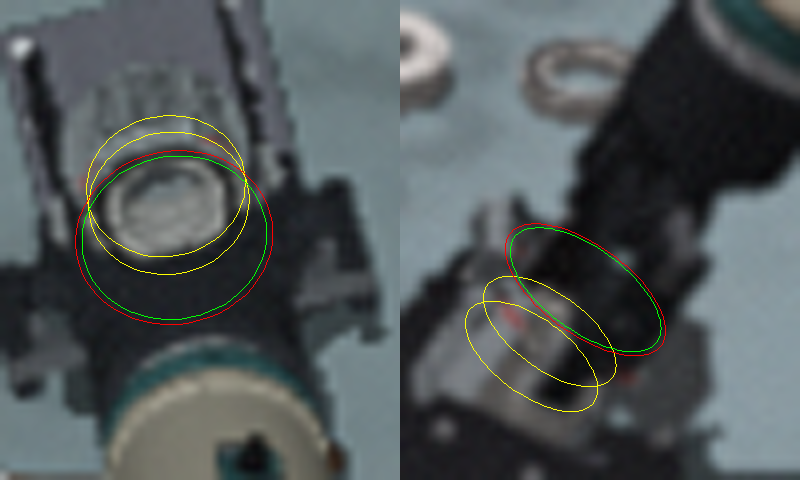

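Call:
{"fn": "drive_tool", "kwargs": {
  "increments": [
    [[0,0,0,0,0,-20,0.75],[0,0,0,0,0,-45,0.75],[0,0,0,0,0,-80,0.9],[0,0,0,0,0,-115,1],[0,0,0,0,0,-140,1]]
  ]
}}

```text
clock: 16.7
tcp_pos: [0.4298, 0.0047, 0.2146]
ee_rot: [0.957, 0.126, 0.259, -0.032]
wrist_force: [0.7, 0.4, 0.3]
grip_width: 1.002
```

```bash
cat > ovs.py <<'E'
from h import *
import ov,sys
from bench import env
tag=sys.argv[1]; zs=[float(v) for v in sys.argv[2:]]
a=np.linspace(0,2*np.pi,80); out=[]
for n,c,f in(("top",(300,205,340,255),10),("side",(325,190,365,240),10)):
    im=env.camera(n); b=cv2.resize(im[c[1]:c[3],c[0]:c[2]],None,fx=f,fy=f,interpolation=cv2.INTER_CUBIC)
    b0=b.copy()
    for z in zs:
        for r in(.031,.0175):
            P=pts(ov.T,np.c_[-.002+r*np.cos(a),r*np.sin(a),0*a+z])
            q=((proj(n,P)-[c[0],c[1]]+.5)*f-.5).round().astype(int); cv2.polylines(b,[q],False,(0,255,255),1)
    out+= [b0,b] if 0 else [b]
cv2.imwrite(f"pics/ovs_{tag}.png",np.hstack(out))
E
python3 ovs.py a -.024
python3 -c "
from h import *
inc(down((.5635,-.316),.19,np.load('mag.npy')[2]-np.pi/2));print(cur()[1]['joint_positions'].round(2))"
```

```text
t 16.8 turn [ 0.007 -0.533 -0.   ] shift [ 24.6 342.8  48.1] F [ 0.9  0.3 -0.1] w 1.001
[-0.42 -0.16  2.18  0.48  0.75  0.59]
```

View pics/ovs_a.png

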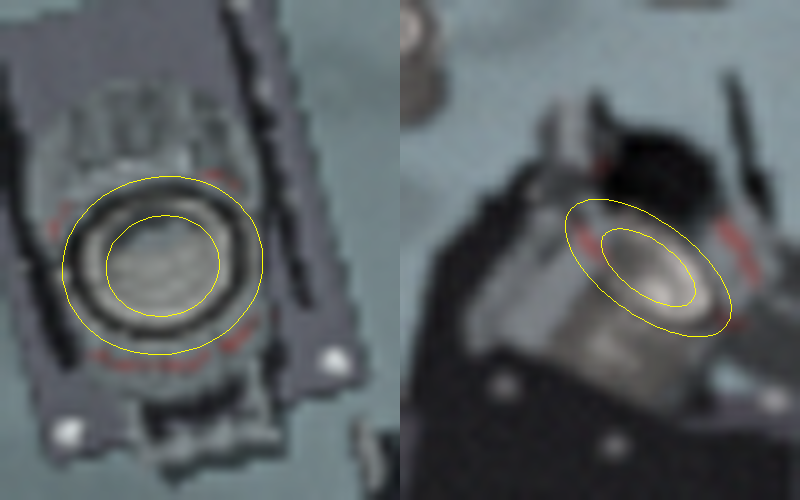

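Call:
{"fn": "drive_tool", "kwargs": {
  "increments": [
    [[0,-0.1,0,0,36,-5,1],[0,-0.2,0,2,74,0,1],[0,-0.3,0,6,112,5,1],[0,-0.42,0,10,150,10,1],[0,-0.53,0,15,188,15,1]]
  ]
}}

```text
clock: 17.22
tcp_pos: [0.4997, -0.173, 0.2064]
ee_rot: [0.992, 0.13, -0.004, 0.001]
wrist_force: [0.2, -0.2, 0.6]
grip_width: 1.001
```

```bash
python3 -c "
from h import *
inc(down((.5635,-.316),.1,np.load('mag.npy')[2]-np.pi/2));print(cur()[1]['joint_positions'].round(2),cur()[0][:3,3])"
```

```text
t 17.22 turn [ 0.001  0.009 -0.001] shift [ 25.8 154.4 106.4] F [ 0.2 -0.2  0.6] w 1.001
[-0.46  0.23  1.66 -0.01  1.26  0.85] [ 0.49971814 -0.17300372  0.20641758]
```

Call:
{"fn": "drive_tool", "kwargs": {
  "increments": [
    [[0,0,0,6,38,10,1],[0,0,0,12,76,30,1],[0,0,0,18,114,55,1],[0,0,0,25,148,85,1],[0,0,0,25,148,105,1]]
  ]
}}

```text
clock: 17.63
tcp_pos: [0.5636, -0.313, 0.0988]
ee_rot: [0.992, 0.129, -0.001, 0.002]
wrist_force: [-0.1, -0.8, 1.0]
grip_width: 1.0
```

Call:
{"fn": "drive_tool", "kwargs": {
  "increments": [
    [[0,0,0,0,0,20,1],[0,0,0,0,0,20,1],[0,0,0,0,0,20,1]]
  ]
}}

```text
clock: 17.88
tcp_pos: [0.5595, -0.307, 0.0793]
ee_rot: [0.992, 0.13, -0.004, -0.001]
wrist_force: [0.3, -0.5, 0.8]
grip_width: 0.997
```

```bash
python3 - <<'E'
from h import *
inc(down((.5635,-.316),.009,np.load('mag.npy')[2]-np.pi/2));print(cur()[0][:3,3])
from bench import env
a=np.linspace(0,2*np.pi,60);out=[]
for n,c in(("top",(390,180,440,240)),("side",(325,150,375,210))):
    b=cv2.resize(env.camera(n)[c[1]:c[3],c[0]:c[2]],None,fx=8,fy=8,interpolation=cv2.INTER_CUBIC)
    for z in(0,.014):
        P=np.c_[.5635+.031*np.cos(a),-.316+.031*np.sin(a),0*a+z]
        cv2.polylines(b,[((proj(n,P)-[c[0],c[1]]+.5)*8-.5).round().astype(int)],False,(0,255,255),1)
    out.append(b)
cv2.imwrite("pics/b1.png",np.hstack(out))
E
```

```text
t 17.88 turn [-0.004  0.007 -0.001] shift [ 2.  10.  70.2] F [ 0.3 -0.5  0.8] w 0.997
[ 0.55949993 -0.3070138   0.07929141]
```

View pics/b1.png

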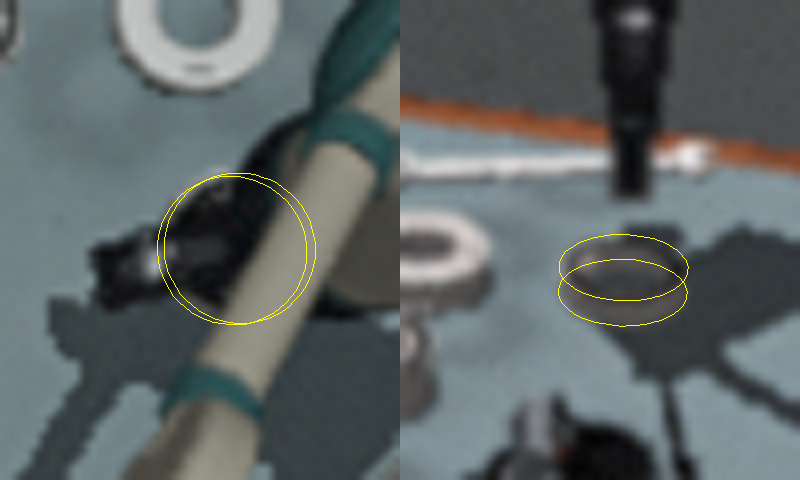

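Call:
{"fn": "drive_tool", "kwargs": {
  "increments": [
    [[-0.004,0.007,0,2,10,20,1],[-0.004,0.007,0,2,10,45,1],[-0.004,0.007,0,2,10,50,1],[-0.004,0.007,0,2,10,50,1],[-0.004,0.007,0,2,10,50,1]]
  ]
}}

```text
clock: 18.4
tcp_pos: [0.5651, -0.3171, 0.0333]
ee_rot: [0.991, 0.13, 0.002, 0.003]
wrist_force: [0.0, -0.1, 0.8]
grip_width: 1.001
```

```bash
python3 - <<'E'
from h import *
inc(down((.5635,-.316),.0085,np.load('mag.npy')[2]-np.pi/2));print(cur()[0][:3,3])
E
```

```text
t 18.4 turn [ 0.006 -0.004 -0.   ] shift [-1.4 -1.6 24.8] F [ 0.  -0.1  0.8] w 1.001
[ 0.5651387  -0.31711003  0.03333617]
```

Call:
{"fn": "drive_tool", "kwargs": {
  "increments": [
    [[0.003,-0.002,0,-1,-1,12,1],[0.003,-0.002,0,-1,-1,21,1],[0.003,-0.002,0,-1,-1,21,0.8],[0.003,-0.002,0,-1,-1,21,0.8]]
  ]
}}

```text
clock: 18.73
tcp_pos: [0.5629, -0.3161, 0.0102]
ee_rot: [0.992, 0.13, -0.0, 0.0]
wrist_force: [-0.5, 0.5, 0.0]
grip_width: 0.9
```

```bash
python3 - <<'E'
from h import *
inc(down((.5635,-.316),.0085,np.load('mag.npy')[2]-np.pi/2));print(cur()[0][:3,3])
E
```

```text
t 18.73 turn [ 0.     0.    -0.001] shift [0.6 0.1 1.7] F [-0.5  0.5  0. ] w 0.9
[ 0.56285664 -0.3161078   0.01024891]
```

Call:
{"fn": "drive_tool", "kwargs": {
  "increments": [
    [[0,0,0,0.6,0,1,0.6],[0,0,0,0.6,0,1,0.3],[0,0,0,0.6,0,1,0.1],[0,0,0,0.6,0,1,0],[0,0,0,0.6,0,1,0]]
  ]
}}

```text
clock: 19.15
tcp_pos: [0.5643, -0.3165, 0.0106]
ee_rot: [0.992, 0.13, 0.001, 0.001]
wrist_force: [-0.3, 1.1, 5.8]
grip_width: 0.699
```

Call:
{"fn": "drive_tool", "kwargs": {
  "increments": [
    [[0,0,0,0,0,0,-0.1]]
  ]
}}

```text
clock: 19.23
tcp_pos: [0.5643, -0.3166, 0.0106]
ee_rot: [0.992, 0.13, 0.001, 0.001]
wrist_force: [0.6, 0.7, 5.1]
grip_width: 0.693
```

Call:
{"fn": "drive_tool", "kwargs": {
  "increments": [
    [[0,0,0,0,0,-20,-0.1],[0,0,0,0,0,-60,-0.1],[0,0,0,0,0,-100,-0.1],[0,0,0,0,0,-140,-0.1],[0,0,0,0,0,-170,-0.1]]
  ]
}}

```text
clock: 19.65
tcp_pos: [0.5642, -0.3166, 0.1827]
ee_rot: [0.992, 0.13, 0.002, 0.002]
wrist_force: [1.1, -0.6, -1.3]
grip_width: 0.692
```

```bash
python3 - <<'E'
from h import *
inc(seatT(.09,-1)); print(cur()[0][:3,3],cur()[1]["joint_positions"].round(2))
from bench import env
crop(env.camera("side"),320,110,400,200,6,"pics/s30.png")
E
```

```text
t 19.65 turn [0.004 0.521 0.   ] shift [ -37.3 -345.   -14.7] F [ 1.1 -0.6 -1.3] w 0.692
[ 0.56419091 -0.3165878   0.18268553] [-0.62  0.42  1.44 -0.    1.28  0.69]
```

View pics/s30.png

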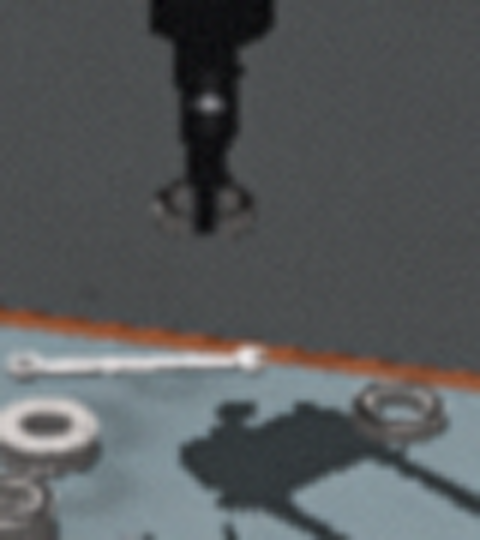

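Call:
{"fn": "drive_tool", "kwargs": {
  "increments": [
    [[0,0,0,-6,-36,-25,-0.1],[0,0.08,0,-12,-74,-45,-0.1],[0,0.16,0,-18,-112,-45,-0.1],[0,0.24,0,-22,-150,-45,-0.1],[0,0.32,0,-26,-190,-45,-0.1]]
  ]
}}

```text
clock: 20.12
tcp_pos: [0.4886, -0.1378, 0.2243]
ee_rot: [0.979, 0.128, 0.16, -0.02]
wrist_force: [-0.0, 0.8, -1.0]
grip_width: 0.696
```

```bash
python3 - <<'E'
from h import *
inc(seatT(.09,-1)); print(cur()[0][:3,3],cur()[1]["joint_positions"].round(2))
E
```

```text
t 20.12 turn [ 0.003  0.199 -0.001] shift [ -18.9 -152.9   23.2] F [-0.   0.8 -1. ] w 0.696
[ 0.48864727 -0.13783475  0.22431503] [-0.58  0.06  1.88  0.28  1.    0.6 ]
```

Call:
{"fn": "drive_tool", "kwargs": {
  "increments": [
    [[0,0.06,0,-6,-36,0,-0.1],[0,0.12,0,-12,-74,3,-0.1],[0,0.17,0,-16,-110,8,-0.1],[0,0.2,0,-18,-144,14,-0.1],[0,0.2,0,-18,-148,18,-0.1]]
  ]
}}

```text
clock: 20.53
tcp_pos: [0.4332, 0.0065, 0.1976]
ee_rot: [0.959, 0.127, 0.252, -0.036]
wrist_force: [-1.2, -0.7, -2.2]
grip_width: 0.691
```

Call:
{"fn": "drive_tool", "kwargs": {
  "increments": [
    [[0,0,0,0,0,0,-0.1],[0,0,0,0,0,0,-0.1]]
  ]
}}

```text
clock: 20.7
tcp_pos: [0.4408, 0.0006, 0.2016]
ee_rot: [0.958, 0.126, 0.256, -0.032]
wrist_force: [0.4, 0.6, -1.4]
grip_width: 0.695
```

```bash
python3 - <<'E'
from h import *
inc(seatT(.045,-1)); print(cur()[0][:3,3],cur()[1]["joint_positions"].round(2))
E
```

```text
t 20.7 turn [0.003 0.003 0.001] shift [-2.5 -6.9 50. ] F [ 0.4  0.6 -1.4] w 0.695
[0.44075905 0.00059779 0.2015708 ] [-0.42 -0.12  2.19  0.49  0.71  0.57]
```

Call:
{"fn": "drive_tool", "kwargs": {
  "increments": [
    [[0.003,0.003,0,-2.5,-7,15,-0.1],[0.003,0.003,0,-2.5,-7,40,-0.1],[0.003,0.003,0,-2.5,-7,50,-0.1],[0.003,0.003,0,-2.5,-7,50,-0.1],[0.003,0.003,0,-2.5,-7,50,-0.1]]
  ]
}}

```text
clock: 21.12
tcp_pos: [0.4619, 0.0122, 0.1569]
ee_rot: [0.958, 0.126, 0.256, -0.034]
wrist_force: [-0.8, -0.2, -1.0]
grip_width: 0.695
```

```bash
sed -i 's/for z in(-.006,.008)/for z in(-.0035,.0105)/' ovb.py; python3 ovb.py e; python3 - <<'E'
from h import *
inc(seatT(.018,-1))
E
```

```text
t 21.12 turn [-0.001  0.    -0.001] shift [-0.6 -1.  -5.5] F [-0.8 -0.2 -1. ] w 0.695
[ 0.6 -1.  44.5]
t 21.22 turn [ 0.    -0.001 -0.   ] shift [-1.  -0.9 27.4] F [ 0.3 -0.  -1.4] w 0.701
```

View pics/ovb_e.png

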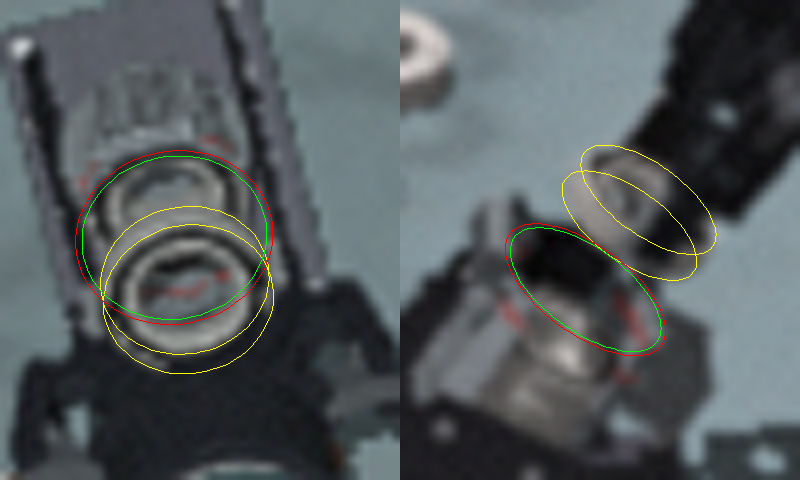

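Call:
{"fn": "drive_tool", "kwargs": {
  "increments": [
    [[0,0,0,-1,-1,12,-0.1],[0,0,0,-1,-1,24,-0.1],[0,0,0,-1,-1,27,-0.1],[0,0,0,-1,-1,27,-0.1]]
  ]
}}

```text
clock: 21.55
tcp_pos: [0.4729, 0.0173, 0.1332]
ee_rot: [0.958, 0.126, 0.257, -0.034]
wrist_force: [0.4, -0.0, -1.2]
grip_width: 0.699
```

```bash
python3 -c "
from h import *
inc(seatT(.0,-1));T,s=cur();print(inM(T[:3,3]).round(1),(T[:3,:3].T@s['wrist_force']).round(1),s['torque'].round(2))"
```

```text
t 21.55 turn [-0.001 -0.    -0.   ] shift [ 0.9  1.1 18.1] F [ 0.4 -0.  -1.2] w 0.699
[-0.9  1.1 18.1] [-0.3  0.1  1.3] [-0.05  0.37  0.  ]
```

Call:
{"fn": "drive_tool", "kwargs": {
  "increments": [
    [[0,0,0,0.8,1,4,-0.1],[0,0,0,0.8,1,9,-0.1],[0,0,0,0.8,1,14,-0.1],[0,0,0,0.8,1,19,-0.1],[0,0,0,0.8,1,19,-0.1]]
  ]
}}

```text
clock: 21.97
tcp_pos: [0.4827, 0.0195, 0.1162]
ee_rot: [0.958, 0.126, 0.256, -0.035]
wrist_force: [-0.1, 0.6, -2.1]
grip_width: 0.7
```

```bash
python3 -c "
from h import *
inc(seatT(-.0134,-1));T,s=cur();print(inM(T[:3,3]).round(1),(T[:3,:3].T@s['wrist_force']).round(1),s['torque'].round(2))"
```

```text
t 21.97 turn [-0.002  0.001 -0.   ] shift [ 0.8  0.7 11.8] F [-0.1  0.6 -2.1] w 0.7
[-0.8  0.7 -1.6] [-1.  -0.6  1.9] [-0.13  0.32 -0.04]
```

Call:
{"fn": "drive_tool", "kwargs": {
  "increments": [
    [[0,0,0,0,0.5,3,-0.1],[0,0,0,0,0.5,6,-0.1],[0,0,0,0,0.5,9,-0.1],[0,0,0,0,0.5,9,-0.1]]
  ]
}}

```text
clock: 22.3
tcp_pos: [0.4872, 0.0201, 0.1087]
ee_rot: [0.958, 0.126, 0.256, -0.034]
wrist_force: [-0.1, 0.5, -1.5]
grip_width: 0.693
```

```bash
python3 -c "
from h import *
inc(seatT(-.0134,-1));T,s=cur();print(inM(T[:3,3]).round(1),(T[:3,:3].T@s['wrist_force']).round(1),s['torque'].round(2))"
```

```text
t 22.3 turn [-0.002  0.    -0.   ] shift [0.6 0.1 3. ] F [-0.1  0.5 -1.5] w 0.693
[ -0.6   0.1 -10.4] [-0.7 -0.5  1.4] [-0.06  0.41  0.  ]
```

Call:
{"fn": "drive_tool", "kwargs": {
  "increments": [
    [[0,0,0,0,0,1,-0.1],[0,0,0,0,0,2,-0.1],[0,0,0,0,0,3,-0.1],[0,0,0,0,0,3,-0.1]]
  ]
}}

```text
clock: 22.63
tcp_pos: [0.4886, 0.0204, 0.1065]
ee_rot: [0.958, 0.126, 0.257, -0.034]
wrist_force: [-0.5, -0.1, -2.0]
grip_width: 0.691
```

```bash
python3 -c "
from h import *
inc(seatT(-.0134,-1));T,s=cur();print(inM(T[:3,3]).round(1),(T[:3,:3].T@s['wrist_force']).round(1),s['torque'].round(2))"
```

```text
t 22.63 turn [-0.001 -0.    -0.   ] shift [0.4 0.  0.4] F [-0.5 -0.1 -2. ] w 0.691
[ -0.4   0.  -13. ] [-1.4 -0.   1.5] [-0.14  0.3   0.03]
```

No contact yet; creep down until there is.

Call:
{"fn": "drive_tool", "kwargs": {
  "increments": [
    [[0,0,0,0,0,1,-0.1],[0,0,0,0,0,1.5,-0.1],[0,0,0,0,0,1.5,-0.1]]
  ]
}}

```text
clock: 22.88
tcp_pos: [0.4889, 0.0205, 0.106]
ee_rot: [0.957, 0.126, 0.257, -0.034]
wrist_force: [-10.1, -3.0, 10.8]
grip_width: 0.694
```

```bash
python3 -c "
from h import *
T,s=cur();print(inM(T[:3,3]).round(1),(T[:3,:3].T@s['wrist_force']).round(1),s['torque'].round(2))"
```

```text
[ -0.4   0.  -13.6] [ -3.7   0.3 -14.7] [-0.29  0.7  -0.13]
```

Call:
{"fn": "drive_tool", "kwargs": {
  "increments": [
    [[0,0,0,0,0,0,0.1],[0,0,0,0,0,0,0.5],[0,0,0,0,0,0,0.75],[0,0,0,0,0,0,0.75]]
  ]
}}

```text
clock: 23.22
tcp_pos: [0.4897, 0.0205, 0.1056]
ee_rot: [0.958, 0.126, 0.257, -0.034]
wrist_force: [-0.1, -0.4, -0.2]
grip_width: 0.878
```

Call:
{"fn": "drive_tool", "kwargs": {
  "increments": [
    [[0,0,0,0,0,-15,0.75],[0,0,0,0,0,-40,0.75],[0,0,0,0,0,-80,0.9],[0,0,0,0,0,-115,1],[0,0,0,0,0,-140,1]]
  ]
}}

```text
clock: 23.63
tcp_pos: [0.4212, 0.002, 0.2289]
ee_rot: [0.957, 0.126, 0.258, -0.033]
wrist_force: [-0.4, -0.3, 0.3]
grip_width: 1.001
```

```bash
python3 ovs.py f -.010; python3 - <<'E'
from h import *
from bench import env
cv2.imwrite("pics/topf.png",env.camera("top"));crop(env.camera("side"),300,150,460,270,5,"pics/sidef.png")
im=cv2.imread("pics/ovs_f.png")
E
```

```text
(no output)
```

View pics/ovs_f.png

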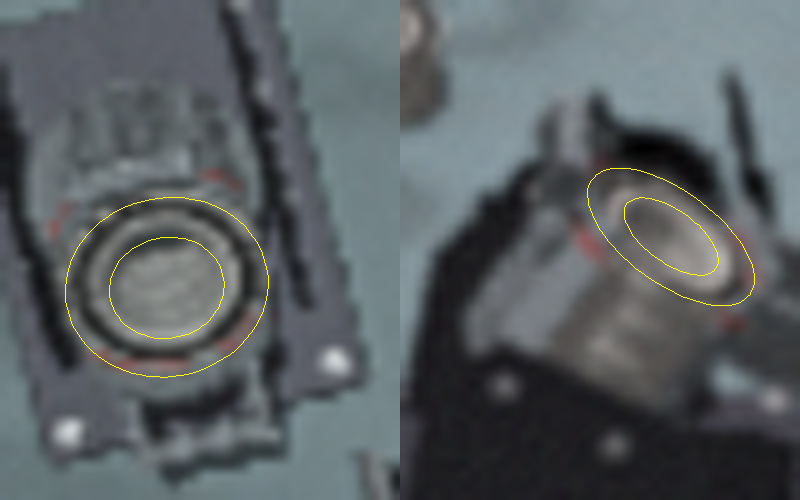

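View pics/sidef.png

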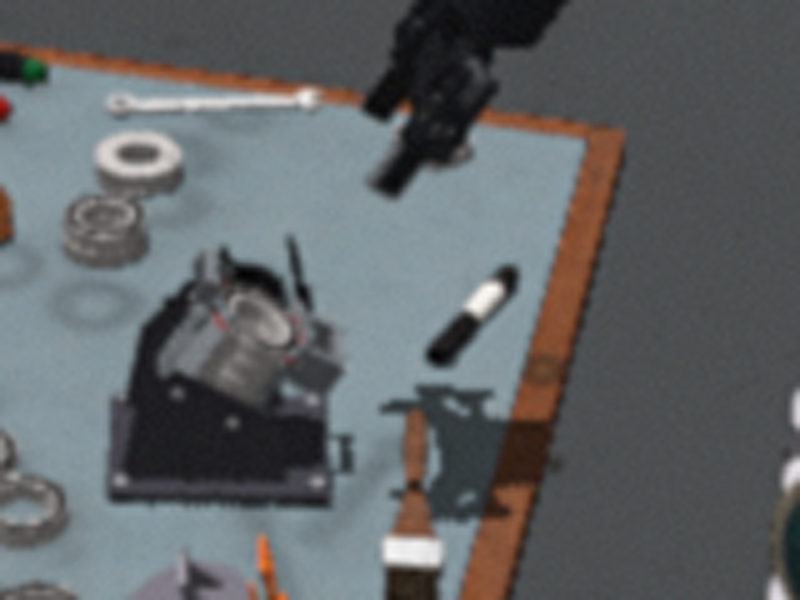

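View pics/topf.png

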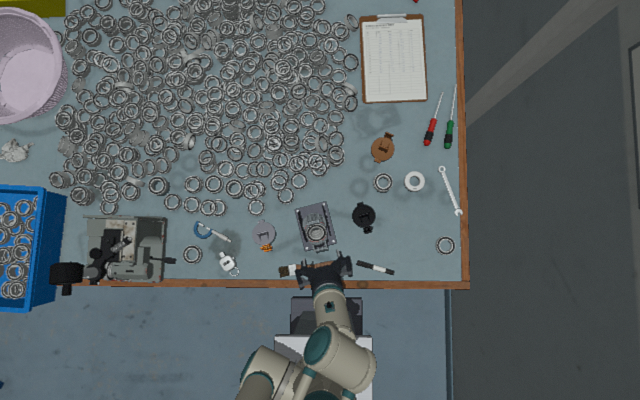

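```bash
python3 -c "
from bench import env
print(env.state()['clock'],env.finish_job())"
```

```text
the job is handed in; nothing more can be done
23.8333 None
```

I took the cover off, filled the magazine to its red line with two bearings and handed the job in at 23.8 s. No verdict was reported.

- **Cover:** I squeezed the tab to its stop, swung the tab side up about 26 degrees and drew the tongue out. The wrist force stayed below 10 N throughout. The cover now lies on the bench to the left, about 0.18 m from the magazine and not touching it.
- **Bearings:** Both went in without jamming and were pressed onto the stack before release, the second with about 15 N. In the last pictures the upper one is parallel to the mouth, with its top face level with the red line. By the arm's position their centres sat about 31 mm and 17 mm below the mouth, as required.
- **Third bearing and tools:** The third bearing lies untouched on the bench. The brush, marker and counter look to be where they started.
- **Disagreement:** In the top view both seated bearings appear 1–2 mm off my model, while the side view agrees. That is within the 2 mm calibration error, so I did not correct it.

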